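# Carry a wet-glazed test tile on its paddle into the sprung drying stand

## Task

Pick up the paddle by its blue handle with the wet-glazed tile riding on the blade, carry it level to the drying stand, push the tile gently against the white sprung roller just far enough to clear the orange lips, and lower it flat and square onto the two rails so that the roller holds it against the lips. Then draw the empty paddle out and lay it back on its wooden rest as it lay before. Never touch the tile with the gripper, tip it, drop it or press it hard, and leave the jar, the bowl and the brush where they are.

Things in the scene. Friction and masses are not known exactly. Their poses are not given: they have to be found in the camera images.
- tile: Square terracotta test tile, blue glazed top, 80 x 80 x 12 mm, about 0.155 kg (0.8 to 1.25 times that). Origin: centre of its underside, z up; x and y along its edges, x at the start roughly along the paddle blade. It starts loose on the blade, its near edge 1 to 6 mm clear of the heel, slightly turned. It chips if the paddle presses it with over 18 N.
- paddle: Loose tile paddle, about 0.14 kg. Origin: under the middle of the handle; x along the blade, z up. Blue handle block: x -45 to +45 mm, 22 mm wide (y), 30 mm tall. Steel blade 30 mm wide, 3 mm thick, underside level with the handle's, reaching to x = 140 mm.
- heel (a point): Point on the paddle, x = 66 mm, on the blade's upper face: foot of the front face of the heel, an upright steel strip 30 mm wide, 9 mm tall above the blade, that pushes the tile. A tile back against the heel has its centre 40 mm ahead of it and overhangs the blade's end by 6 mm. Under load the heel grips the tile's edge: once the tile has landed on the rails, ease back before sinking further.
- rest: Fixed wooden paddle rest. Origin on the bench, below the middle of the tile as it starts; x points along the blade. Two cross bars 70 mm long (y), tops 30 mm above the bench: x = -150 to -136 mm (under the handle's rear end) and x = -15 to +15 mm (under the blade). Between them only an 8 mm board 75 mm wide: fingers can straddle the handle.
- cradle (a point): Point on the rest at x = -106 mm, 30 mm above the bench (height of the bar tops): where the paddle's origin lies when it is on its rest. Axes as the rest's.
- stand: Fixed grey base of the drying stand, 96 mm wide, x = -70 to 115 mm. Origin on the bench; the tile enters along +x. Its aluminium top (rails, lips and roller jaw together) has been clamped somewhere within 15 mm either way along x of the middle setting. The base's pose does not show where: look or feel for it. Pushing does not shift it.
- seat (a point): Point on the base, 50 mm above the bench, level with the tops of two rails along x (each 22 mm wide). Middle setting of where the tile's origin comes when home: truly up to 15 mm off along x. x is the direction of pushing. Between the rails a free slot 48 mm wide and 30 mm deep, open to -x: the blade can sink into it and be drawn out.
- lips (a point): Point on the base, 40 mm back (-x) from the seat: middle setting of the inner faces of two orange lips, 4 mm high and 8 mm long, at the -x ends of the rails (not across the slot). They lie up to 15 mm off along x, with the top.
- roller (a point): Point on the base: middle setting of the relaxed white roller's face, 77 mm from the lips, 9 mm above the rails (roller 14 mm thick, 76 mm long; free-turning, in a red jaw). Up to 15 mm off, with the top. It yields to +x: 1 N preload, 2 N/mm. The tile clears the lips after 3 mm (7 N); hard stop after 5.5 mm (12 N). Push with the tile's underside 4 to 9 mm above the rails.
- jar: Loose white jar with a black cap, 48 mm across, 70 mm tall. Bystander. Origin under its middle.
- bowl: Loose green bowl, 100 mm across, 45 mm tall. Bystander. Origin under its middle.
- brush: Loose brush lying on the bench. Bystander.

How it is judged:
By the outcome, as a careful person would: the job done as asked, in the order asked, and still so for the second after the job is handed in, with the robot touching nothing.
It also fails if it takes over 72 s, if anything falls off the work surface, if the arm or the gripper's body presses on something with over 40 N, if the wrist force passes 120 N, or if a joint passes its speed limit or range.

## Robot

A 6-joint arm with a two-finger parallel gripper is mounted at the origin on the work surface. World frame = base frame: x ahead of the robot, y to its left, z up, the work surface at z = 0. Lengths are in m, angles in rad, forces in N, time in s.
With the tool pointing down it reaches from about 0.35 to 0.775 m from the base axis. Payload 5.5 kg.
Tool frame: the origin (TCP) lies midway between the tips of the shut fingers; the grasp point (between the pads) lies 19 mm behind it; x points along the fingers, y is the direction in which the jaws open and shut, and the axes are right-handed (so a half turn about x gives the same grasp; the last joint's range is limited). The gripper opens to 85 mm and grips with 20 to 120 N. Pads are 22 mm wide; open, the fingers measure 114 mm over their backs; the gripper's body (76 mm by 85 mm) begins 54 mm behind the grasp point. The pads swing forward as they close: fully open they stand 13 mm farther back than shut.
Start: joints at [1.183, 0.313, 0.046, 1.304, 0, 1.431], TCP at [0.141, 0.557, 0.231] pointing down, gripper open.
Joint ranges: [-2.76, 2.76], [-0.86, 1.69], [-1.03, 1.26], [-2.2, 2.34], [-1.47, 1.5], [-3.14, 3.14]. Speed limits (rad/s): [2.57, 2.57, 3.14, 3.14, 3.14, 3.14].

## Interface

Orientations are given as a unit quaternion [w, x, y, z].
In Python, from workcell import env, optics, order, models gives the robot as it stands. The module is installed in compiled form; this text tells all that it offers.
- The arm moves only by the tool servo_tool, never from a script. Its argument "moves" is a list of rows, each a list of 5 numbers: the shift along the tool's x, y, z in cm, then the turn about the tool's x in rad, then the closure, from -1 (fully open) to 1 (shut). A call has exactly 10 rows; each row shifts and turns the commanded pose from where the row before left it, along the tool's axes as they then stand; what a row does not reach is not made up. A row lasts 1/8 s, in which the tool goes at most 62.5 mm and 10.7 degrees, less where a joint would pass 70% of its speed; a pose out of reach is approached as far as the arm can. A call is refused whole if a number of a shift passes 6.25 or a number of a turn 0.188, either way. A call with a gripper value outside its range is refused whole. The fingers move at their own pace and stop on an object; "grip_force" is the grip in N (left out, the last holds). Time passes only in rows, so rows that do not move let the fingers close, or fill a call up. It gives the time, the measured TCP pose, the force and the opening at its end, in the units of the state.
- env.get_state(): the state, without advancing time (a new reading comes with each control period).
- optics.read_camera(name): name is "scene" or "top"; returns a dict with "pixels" (480x640x3 uint8, blue, green, red), "vertical_fov" (degrees; the focal length in pixels is half the picture's height over the tangent of half this angle, whatever the lens; pixels are square), "cx", "cy" (the principal point, pixels), "extrinsics" (4x4, takes a point from world to camera coordinates). Camera axes: x right, y up, looking along -z (the intrinsics and any distortion apply to the point x, -y, -z); pixel columns grow to the right and rows downward; lengths in m; the calibration is good to about 2 mm. A picture is of the moment at which its call begins. There is no depth.
- order.hand_in(): hands the job in, once; it reports no verdict.
Trained networks look in a picture, given as the dict that the camera call returned (one of the last four; its "shot" number tells which), for a name from the list of things; names that differ only in an ending like _2 or _b are one class to them, and where a whole thing is asked for, a point or a joint stands for the part that bears it (a point fixed in the world has none). Each returns a list of dicts, best first, with "conf" (0 to 1); they miss things now and then, are a little off and sometimes report something else, mostly with a low value. They report only what shows in the picture. A call takes as long as a camera call.
- models.outline_of(name, picture): "pixels" (480x640 bool, what is visible of it) and "location" ([column, row] in pixels, amid what is visible of it).
- models.pinpoint(name, picture): "location" ([column, row] in pixels: a listed point, or the origin of a listed thing).
The state is a dict: "clock": time; "joint_pos": joint angles; "qvel": joint speeds; "tau": joint torques, N m; "tcp_pos": TCP position; "orientation": TCP orientation; "wrist_force": force on the tool from outside, world axes, zero at the start; "ft_torque": the same for the moment, N m; "finger_gap": finger opening in m.
Only numpy, scipy, OpenCV 4.12 (cv2) and the standard library are available. Lean on these libraries where they do the work, as an engineer would, in place of code of your own. Each camera call takes 0.05 s, during which the arm holds its last target.

## Working session

There is one attempt and no reset: what is moved stays moved. The work goes in short steps, Python scripts to look and compute and a tool call to move; the robot and the scene stay as the last step left them, time stands still between calls to the robot, and variables do not carry over. Pictures are saved under pics/ and viewed, and the job is handed in when it is done.

Besides the shell and the picture viewer there is one more tool, called after "Request:" by a JSON object that holds its "name" and its "arguments", one argument or row to a line. servo_tool: Moves the arm, as the interface text tells. Its arguments: {"type":"object","properties":{"moves":{"type":"array"},"grip_force":{"type":"number"}},"required":["moves"]}

```bash
mkdir -p pics; cat > h.py <<'E'
import numpy as np, cv2
from workcell import env, optics, order, models
def snap(n,f=None):
    p=optics.read_camera(n)
    if f: cv2.imwrite('pics/'+f,p['pixels'])
    return p
E
python3 - <<'E'
from h import *
s=env.get_state()
for k in s: print(k,np.round(s[k],4))
for n in ('scene','top'):
    p=snap(n,n+'0.png')
    print(n,{k:v for k,v in p.items() if k not in('pixels',)})
    for t in ['tile','paddle','heel','rest','cradle','stand','seat','lips','roller','jar','bowl','brush']:
        r=models.pinpoint(t,p); print(t,[(np.round(a['location'],1),round(a['conf'],2)) for a in r[:3]])
E
```

```text
clock 0.0
joint_pos [1.1834 0.314  0.045  1.3036 0.     1.4312]
qvel [ 0.0013 -0.0011  0.0007  0.0003 -0.0005 -0.0002]
tau [-1.00000e-04 -4.80632e+01  2.98531e+01  1.95000e-02 -1.00000e-04
 -0.00000e+00]
tcp_pos [0.1408 0.557  0.2304]
orientation [ 0.7015  0.0868  0.7019 -0.088 ]
wrist_force [0.5816 0.7043 0.747 ]
ft_torque [0.0143 0.0281 0.0016]
finger_gap 0.0856
scene {'vertical_fov': 44.47386737903366, 'cx': 327.9775304291893, 'cy': 249.79622974565297, 'extrinsics': array([[ 0.8917063 ,  0.45220035, -0.01935748, -0.575766  ],
       [-0.27218626,  0.56992051,  0.77530978,  0.12221288],
       [ 0.36162758, -0.68607978,  0.63128443, -1.88962674],
       [ 0.        ,  0.        ,  0.        ,  1.        ]]), 'shot': 1}
tile [(array([347.5, 234.5]), 0.84)]
paddle [(array([314. , 234.3]), 0.81), (array([277.2, 282.5]), 0.33)]
heel [(array([334.7, 234.8]), 0.72), (array([313.5, 232.7]), 0.55)]
rest [(array([346.2, 239.1]), 0.95)]
cradle [(array([285.9, 293.9]), 0.67), (array([312.4, 231.1]), 0.65)]
stand [(array([287.4, 306.5]), 0.96), (array([355.2, 184.4]), 0.32)]
seat [(array([283.
[... 541 characters left out ...]
15e-01,
        -6.35362564e-01],
       [-1.89169006e-01,  5.35871650e-03,  9.81929922e-01,
        -1.20034916e+00],
       [ 0.00000000e+00,  0.00000000e+00,  0.00000000e+00,
         1.00000000e+00]]), 'shot': 2}
tile [(array([272.7, 246.5]), 0.89)]
paddle [(array([288.4, 293.1]), 0.92)]
heel [(array([280.7, 266. ]), 0.67)]
rest []
cradle [(array([287.9, 293.3]), 0.71), (array([321.7, 201.6]), 0.18)]
stand [(array([409.2, 255.7]), 0.72)]
seat [(array([414.8, 256.8]), 0.71)]
lips [(array([403.8, 270.7]), 0.81), (array([413.9, 256.4]), 0.46)]
roller [(array([418.9, 240.4]), 0.77)]
jar [(array([324.2, 199. ]), 0.86)]
bowl [(array([145.1, 306.1]), 0.67)]
brush [(array([519.3, 310. ]), 0.58)]
```

```bash
python3 - <<'E'
import cv2
a=cv2.imread('pics/top0.png'); cv2.imwrite('pics/top0c.png',cv2.resize(a[150:350,230:470],None,fx=3.3,fy=3,interpolation=cv2.INTER_CUBIC)[:, :800])
E
```

```text
(no output)
```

View pics/top0.png

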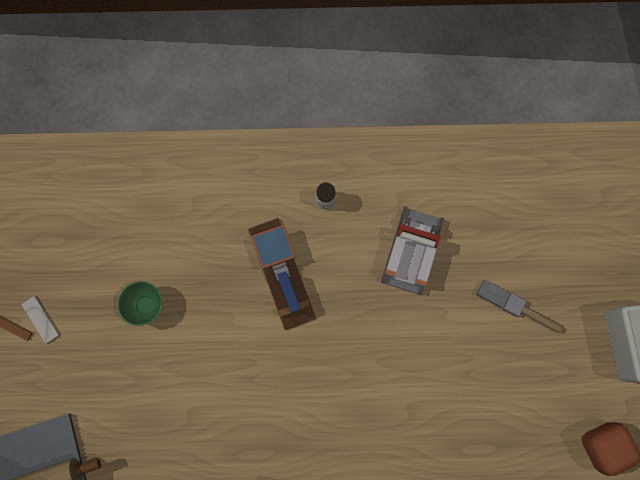

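View pics/scene0.png

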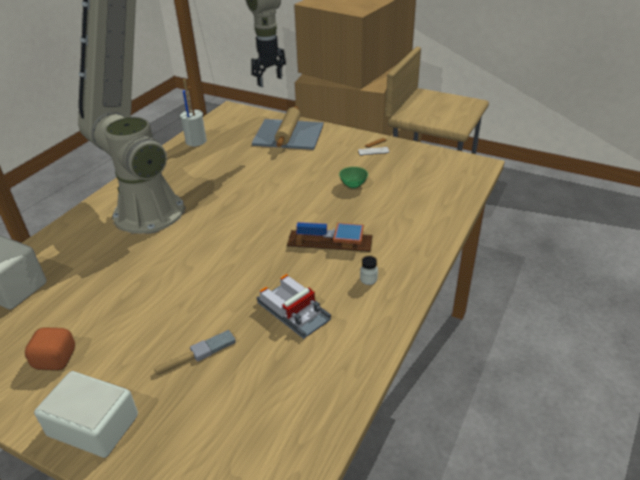

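View pics/top0c.png

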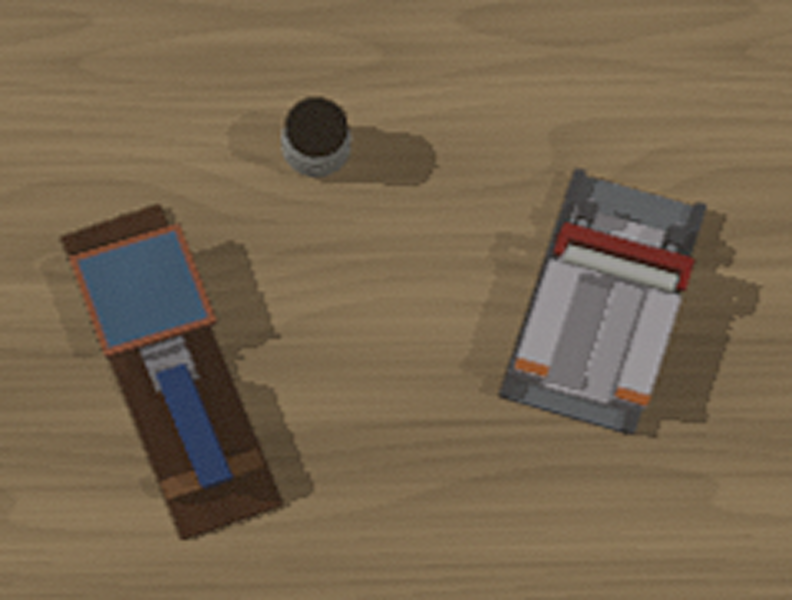

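```bash
cat > fit.py <<'E'
from h import *
from scipy.optimize import minimize
def proj(p,P):
    P=np.atleast_2d(P); E=p['extrinsics']; c=P@E[:3,:3].T+E[:3,3]
    f=240/np.tan(np.radians(p['vertical_fov']/2))
    return np.c_[p['cx']+f*c[:,0]/-c[:,2], p['cy']+f*(-c[:,1])/-c[:,2]]
def ray(p,uv,z):
    E=p['extrinsics'];f=240/np.tan(np.radians(p['vertical_fov']/2))
    d=E[:3,:3].T@np.array([(uv[0]-p['cx'])/f,-(uv[1]-p['cy'])/f,-1]); o=-E[:3,:3].T@E[:3,3]
    return o+d*(z-o[2])/d[2]
def w(pose,L):
    x,y,a=pose; L=np.atleast_2d(L); c,s=np.cos(a),np.sin(a)
    return np.c_[x+c*L[:,0]-s*L[:,1], y+s*L[:,0]+c*L[:,1], L[:,2]]
def box(x0,x1,y0,y1,z0,z1): return np.array([[x,y,z] for x in(x0,x1) for y in(y0,y1) for z in(z0,z1)],float)
S=8
def render(p,pose,boxes,roi):
    u0,v0,u1,v1=roi; im=np.zeros(((v1-v0)*S,(u1-u0)*S),np.uint8)
    for b in boxes:
        q=proj(p,w(pose,b)); q=(q-[u0,v0]+.5)*S-.5
        cv2.fillConvexPoly(im,cv2.convexHull(np.round(q*16).astype(np.int32)),1,shift=4)
    return cv2.resize(im.astype(np.float32),None,fx=1/S,fy=1/S,interpolation=cv2.INTER_AREA)
def fit(obs,pose0,boxes):
    # obs: list of (picture, softmask, roi)
    def cost(q):
        ps=pose0+q*[.001,.001,.01]
        return sum(((render(p,ps,boxes,r)-m[r[1]:r[3],r[0]:r[2]])**2).sum() for p,m,r in obs)
    best=None
    q=np.zeros(3)
    for st in (6,3,1.5,.7):
        r=minimize(cost,q,method='Nelder-Mead',options=dict(initial_simplex=q+st*np.r_[np.zeros((1,3)),np.eye(3)],xatol=.01,fatol=.001)); q=r.x
    return pose0+q*[.001,.001,.01], r.fun
E
python3 - <<'E'
from fit import *
p=snap('top');s=snap('scene')
for q,roi in ((p,(240,205,325,335)),(s,(280,215,380,255))):
    im=q['pixels'].astype(float)
    for r in range(roi[1],roi[3],4 if q is p else 3):
        pass
a=p['pixels'].astype(int)
print('blue handle row285',a[285,270:305].tolist())
print('tile row245',a[245,245:300:2].tolist())
print('stand row 262', a[262,383:445:2].tolist())
print('red', a[237,398:444:2].tolist())
print('orange',a[272:278,384:396].tolist())
for n,uv,z in (('paddle',(288.4,293.1),.03),('tile',(272.7,246.5),.033),('heel',(280.7,266),.033),('stand',(409.2,255.7),0),('seat',(414.8,256.8),.05),('lips',(403.8,270.7),.05),('roller',(418.9,240.4),.059),('jar',(324.2,199),0),('bowl',(145.1,306.1),0)): print(n,ray(p,uv,z).round(4))
for n,uv,z in (('paddle',(314,234.3),.03),('tile',(347.5,234.5),.033),('stand',(287.4,306.5),0),('seat',(283.6,295),.05),('lips',(276.5,284.2),.05),('roller',(298.7,297.9),.059),('rest',(346.2,239.1),0)): print(n,ray(s,uv,z).round(4))
E
```

```text
blue handle row285 [[26, 39, 57], [32, 43, 62], [32, 43, 65], [33, 45, 63], [30, 41, 61], [33, 43, 63], [31, 40, 61], [29, 41, 58], [24, 38, 56], [27, 41, 56], [23, 36, 50], [89, 58, 47], [100, 66, 50], [92, 60, 42], [91, 58, 44], [92, 60, 44], [92, 57, 47], [90, 58, 41], [91, 61, 45], [90, 57, 43], [96, 63, 47], [62, 46, 44], [25, 37, 51], [29, 38, 54], [26, 39, 53], [26, 34, 50], [34, 44, 56], [29, 38, 53], [28, 40, 57], [32, 41, 58], [25, 38, 53], [32, 44, 57], [28, 40, 53], [36, 50, 66], [59, 83, 98]]
tile row245 [[79, 107, 125], [83, 109, 127], [80, 109, 127], [79, 109, 126], [71, 93, 108], [51, 75, 128], [109, 90, 62], [103, 85, 64], [104, 85, 65], [105, 86, 68], [103, 85, 65], [108, 90, 68], [108, 89, 68], [105, 87, 66], [107, 89, 70], [105, 88, 68], [104, 85, 67], [106, 89, 68], [104, 86, 67], [103, 84, 66], [104, 84, 66], [103, 84, 62], [80, 81, 104], [47, 69, 101], [65, 86, 99], [62, 86, 101], [66, 88, 104], [65, 87, 104]]
stand row 262 [[76, 101, 121], [76, 104, 124], [49, 51, 54], [145, 143, 146], [149, 148, 152], [148, 147, 150], [149, 146, 151], [151, 148, 152], [126, 1
[... 1583 characters left out ...]
, 73, 77], [92, 94, 100], [101, 103, 107]], [[63, 65, 69], [67, 69, 71], [57, 59, 60], [56, 59, 60], [62, 64, 67], [62, 64, 69], [69, 68, 72], [65, 69, 74], [66, 68, 71], [77, 76, 82], [103, 102, 105], [111, 110, 114]]]
paddle [0.5428 0.0949 0.03  ]
tile [0.649  0.1291 0.033 ]
heel [0.604  0.1114 0.033 ]
stand [ 0.6268 -0.1834  0.    ]
seat [ 0.6152 -0.1881  0.05  ]
lips [ 0.5846 -0.1621  0.05  ]
roller [ 0.6504 -0.1976  0.059 ]
jar [0.767  0.0101 0.    ]
bowl [0.5239 0.4227 0.    ]
paddle [0.5546 0.0898 0.03  ]
tile [0.6458 0.1279 0.033 ]
stand [ 0.6178 -0.1808  0.    ]
seat [ 0.6163 -0.1913  0.05  ]
lips [ 0.5789 -0.164   0.05  ]
roller [ 0.6614 -0.1919  0.059 ]
rest [0.6337 0.1445 0.    ]
```

```bash
cat > run1.py <<'E'
from fit import *
p=snap('top');s=snap('scene')
def ch(q): return [q['pixels'][...,i].astype(float) for i in range(3)]
def soft(x,lo,hi): return np.clip((x-lo)/(hi-lo),0,1).astype(np.float32)
def show(name,q,pose,boxes,roi):
    r=render(q,pose,boxes,roi); 
    return r
def mb(q,lo=5,hi=40): b,g,r=ch(q); return soft(b-r,lo,hi)
def mo(q,lo=52,hi=95): b,g,r=ch(q); return soft(np.minimum(r-b,(g-b)*3),lo,hi)
H=[box(-.045,.045,-.011,.011,.03,.06)]
a0=np.array([.545,.093,.33])
rt=(272,270,306,320); rs=(290,217,332,242)
out={}
for nm,ob in (('both',[(p,mb(p),rt),(s,mb(s),rs)]),('top',[(p,mb(p),rt)]),('scene',[(s,mb(s),rs)])):
    print('handle',nm,*[np.round(x,4) for x in fit(ob,a0,H)])
G=[box(-.039,.039,-.039,.039,.0445,.045)]
for h in(.037,.0385,.04):
    G=[box(-h,h,-h,h,.0445,.045)]
    t=(245,215,305,270)
    print('tile',h,*[np.round(x,4) for x in fit([(p,mb(p,0,30),t)],np.array([.648,.129,.33]),G)])
L=[box(-.008,0,sg*.024,sg*.046,.05,.054) for sg in(-1,1)]
l0=np.array([.585,-.162,-.23])
rt=(380,262,432,300); rs=(250,265,300,305)
for nm,ob in (('both',[(p,mo(p),rt),(s,mo(s),rs)]),('top',[(p,mo(p),rt)]),('scene',[(s,mo(s),rs)])):
    print('lips',nm,*[np.round(x,4) for x in fit(ob,l0,[np.sort(b,0)*0+b for b in L])])
for nm,q,m,r in (('t',p,mo(p),rt),('s',s,mo(s),rs)):
    c=m[r[1]:r[3],r[0]:r[2]]; cv2.imwrite(f'pics/m{nm}.png',cv2.resize((c*255).astype(np.uint8),None,fx=6,fy=6,interpolation=0))
E
python3 run1.py
```

```text
handle both [0.545  0.0942 0.3502] 65.7563
handle top [0.545  0.0942 0.3509] 21.8099
handle scene [0.5466 0.0939 0.3504] 43.1252
tile 0.037 [0.6494 0.1286 0.3134] 132.2467
tile 0.0385 [0.648  0.1267 0.3727] 220.4048
tile 0.04 [0.6519 0.1306 0.3307] 310.022
lips both [ 0.5734 -0.1659 -0.3335] 176.9908
lips top [ 0.5803 -0.1677 -0.1725] 71.1608
lips scene [ 0.5721 -0.1624 -0.3313] 141.031
```

```bash
cat > run2.py <<'E'
exec(open('run1.py').read().split("H=[box")[0])
L=[box(-.008,0,sg*.024-.0,sg*.046,.05,.054) for sg in(-1,1)]
rt=(380,262,432,300); rs=(250,265,300,305)
for q,r in((p,rt),(s,rs)):
    m=mo(q)[r[1]:r[3],r[0]:r[2]]; n,lab,st,ce=cv2.connectedComponentsWithStats((m>.5).astype(np.uint8))
    for i in range(1,n):
        if st[i,4]>5: u=ce[i]+[r[0],r[1]]; print(u, st[i], ray(q,u,.053).round(4))
def ov(q,roi,k,name,items):
    c=cv2.resize(q['pixels'][roi[1]:roi[3],roi[0]:roi[2]],None,fx=k,fy=k,interpolation=cv2.INTER_CUBIC)
    for pose,bs,col in items:
        for b in bs:
            uv=(proj(q,w(pose,b))-[roi[0],roi[1]]+.5)*k-.5
            cv2.polylines(c,[cv2.convexHull(np.round(uv).astype(np.int32))],True,col,1)
    cv2.imwrite('pics/'+name,c)
pose=np.array([.583,-.164,-.24])
ov(p,(375,200,455,305),5,'ovt.png',[(pose,L,(0,255,0))])
ov(s,(245,260,345,345),6,'ovs.png',[(pose,L,(0,255,0))])
E
python3 run2.py
```

```text
[390.6 272. ] [ 6  8 10  5 30] [ 0.5819 -0.1324  0.053 ]
[421.5        281.82142857] [37 18 10  5 28] [ 0.5585 -0.1994  0.053 ]
[252.07142857 270.14285714] [ 0  3  6  5 14] [ 0.4928 -0.1471  0.053 ]
[283.57575758 275.39393939] [29  8 10  6 33] [ 0.58   -0.1288  0.053 ]
[263.05882353 288.32352941] [ 9 21 10  6 34] [ 0.5574 -0.1954  0.053 ]
```

View pics/ovt.png

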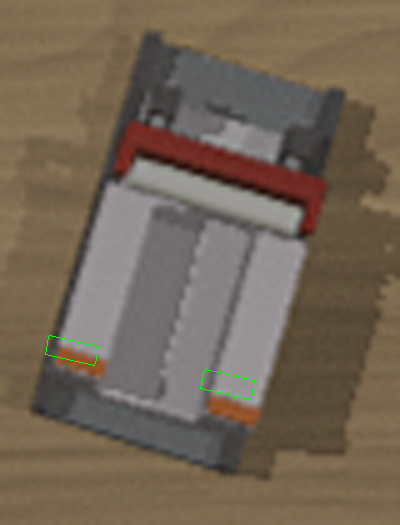

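View pics/ovs.png

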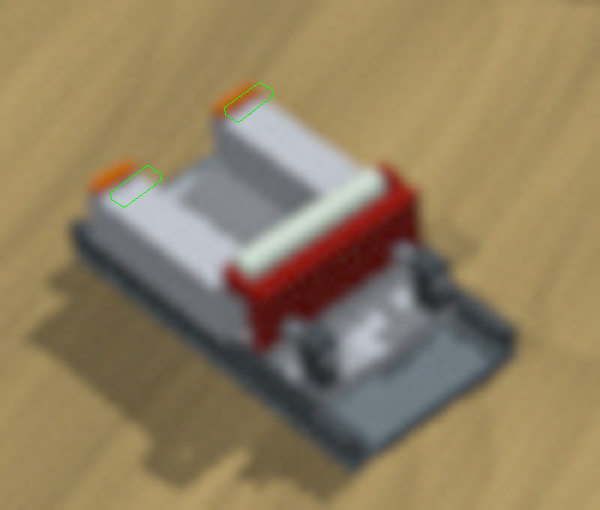

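```bash
cat > run3.py <<'E'
exec(open('run2.py').read().split("for q,r in((p,rt)")[0])
def ov(q,roi,k,name,items):
    c=cv2.resize(q['pixels'][roi[1]:roi[3],roi[0]:roi[2]],None,fx=k,fy=k,interpolation=cv2.INTER_CUBIC)
    for pose,bs,col in items:
        for b in bs:
            uv=(proj(q,w(pose,b))-[roi[0],roi[1]]+.5)*k-.5
            cv2.polylines(c,[cv2.convexHull(np.round(uv).astype(np.int32))],True,col,1)
    cv2.imwrite('pics/'+name,c)
l0=np.array([.573,-.165,-.336])
rt=(380,262,432,300); rs=(257,268,296,300)
for nm,ob in (('both',[(p,mo(p,60,95),rt),(s,mo(s,60,95),rs)]),('top',[(p,mo(p,60,95),rt)]),('scene',[(s,mo(s,60,95),rs)])):
    r=fit(ob,l0,L); print('lips',nm,*[np.round(x,4) for x in r])
    if nm=='both': pose=r[0]
R=[box(.077,.091,-.038,.038,.052,.066)]
T=[box(-.008,.08,sg*.024-.0,sg*.046,.05,.05) for sg in(-1,1)]
ov(p,(375,200,455,305),5,'ovt1.png',[(pose,L,(0,255,0)),(pose,R,(255,0,0)),(pose,T,(0,255,255))])
ov(s,(245,260,345,345),6,'ovs1.png',[(pose,L,(0,255,0)),(pose,R,(255,0,0)),(pose,T,(0,255,255))])
h=np.array([.5453,.0942,.3505])
P=[box(-.045,.045,-.011,.011,.03,.06),box(.045,.140,-.015,.015,.03,.033),box(.066-.005,.066,-.015,.015,.03,.042)]
for d,col in ((0,(0,255,0)),):
  ov(p,(240,205,330,335),5,'ovt2.png',[(h,P,col)])
  ov(s,(280,210,385,255),7,'ovs2.png',[(h,P,col)])
# tile whole
t=(247,217,303,270)
b,g,r=ch(p)
for hh in (.036,.0365,.037,.0375,.038):
    G=[box(-hh,hh,-hh,hh,.0445,.045)]
    print('tile',hh,*[np.round(x,4) for x in fit([(p,mb(p,0,30),(247,217,303,267))],np.array([.649,.1286,.33]),G)])
E
python3 run3.py
```

```text
lips both [ 0.5733 -0.1659 -0.3337] 62.7216
lips top [ 0.5743 -0.1673 -0.3339] 16.537
lips scene [ 0.5722 -0.1625 -0.3326] 25.5605
tile 0.036 [0.6483 0.1287 0.3006] 76.3277
tile 0.0365 [0.6483 0.1272 0.3177] 104.509
tile 0.037 [0.6491 0.1297 0.3057] 132.3852
tile 0.0375 [0.647  0.128  0.3878] 159.289
tile 0.038 [0.6459 0.1291 0.382 ] 186.4731
```

View pics/ovt1.png

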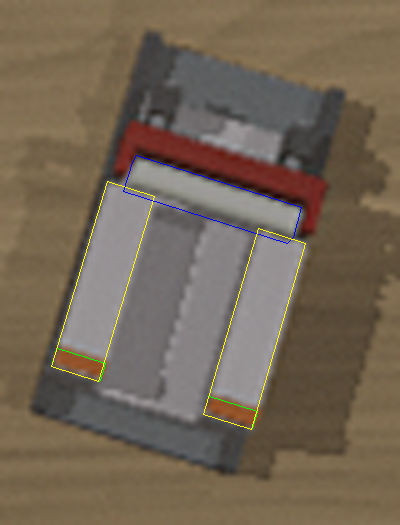

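View pics/ovs1.png

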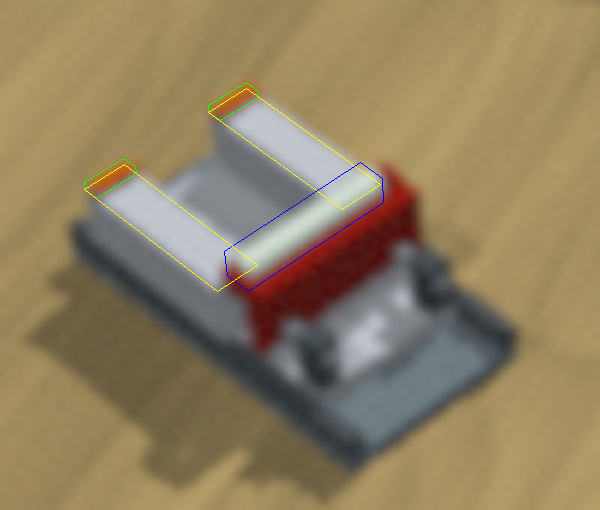

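View pics/ovt2.png

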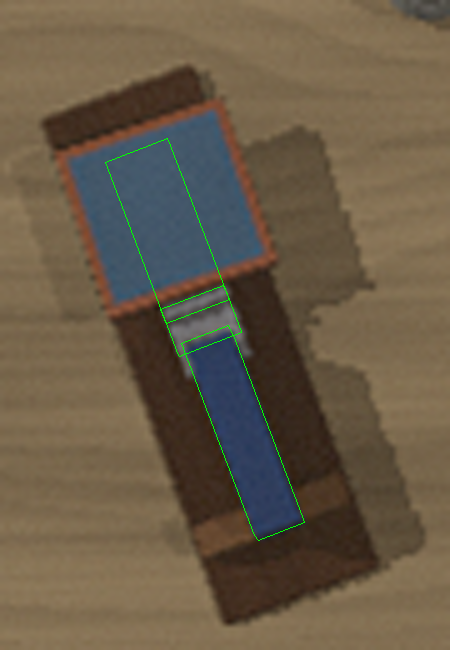

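View pics/ovs2.png

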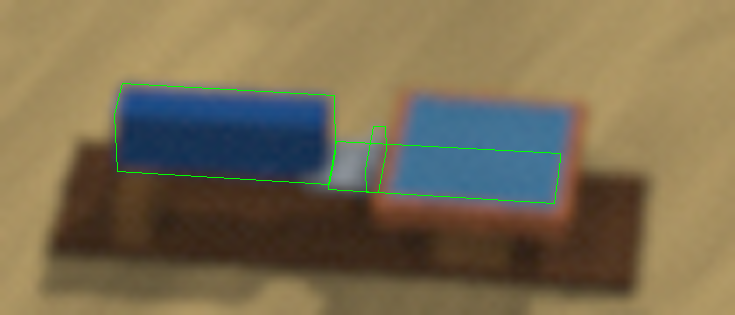

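```bash
cat > nav.py <<'E'
from h import *
from scipy.spatial.transform import Rotation as Ro
def st():
    s=env.get_state(); q=s['orientation']; R=Ro.from_quat([q[1],q[2],q[3],q[0]]).as_matrix(); return s,R
def info():
    s,R=st(); print('t',round(s['clock'],2),'tcp',s['tcp_pos'].round(4),'F',s['wrist_force'].round(2),'M',s['ft_torque'].round(3),'gap',round(float(s['finger_gap']),4))
    print('R\n',R.round(4)); return s,R
def go(target, yaw=None):
    """delta in tool cm to target; yaw: wanted blade dir; first turn then shift"""
    s,R=info(); turn=0
    if yaw is not None:
        b=np.array([np.cos(yaw),np.sin(yaw),0]); 
        # blade along +-tool z
        z=R[:,2]; c=b if z@b>0 else -b
        turn=np.arctan2(np.cross(z,c)@R[:,0], z@c)
        R=R@Ro.from_rotvec([turn,0,0]).as_matrix(); print('tool z is',('+' if c is b else '-'),'blade')
    d=R.T@(np.array(target)-s['tcp_pos'])*100
    print('turn',round(turn,4),'then tool shift cm',d.round(3), 'j',s['joint_pos'].round(3))
E
python3 -c "
from nav import *
go([.5546,.0976,.12],.3505)"
```

```text
t 1.7 tcp [0.1411 0.5575 0.2313] F [ 0.59 -0.64  0.52] M [ 0.012 -0.042 -0.003] gap 0.0855
R
 [[ 0.000e+00  2.453e-01  9.694e-01]
 [ 1.000e-04  9.694e-01 -2.453e-01]
 [-1.000e+00  1.000e-04  0.000e+00]]
tool z is + blade
turn -0.5983 then tool shift cm [ 11.13  -57.392  23.05 ] j [1.183 0.313 0.046 1.304 0.    1.431]
```

Request:
{"name": "servo_tool", "arguments": {
  "moves": [
    [0,0,0,-0.15,-1],
    [0,0,0,-0.15,-1],
    [0,0,0,-0.15,-1],
    [0,0,0,-0.15,-1],
    [0,-2,0.8,0,-1],
    [0,-4,1.6,0,-1],
    [0,-5,2,0,-1],
    [0,-5,2,0,-1],
    [0,-5,2,0,-1],
    [0,-5,2,0,-1]
  ]
}}

```text
clock: 2.95
tcp_pos: [0.3295, 0.347, 0.2315]
orientation: [0.697, -0.123, 0.696, 0.123]
wrist_force: [0.4, 1.1, 1.1]
finger_gap: 0.0854
```

Request:
{"name": "servo_tool", "arguments": {
  "moves": [
    [0,-5,2,0,-1],
    [0,-5,2,0,-1],
    [0,-5,2,0,-1],
    [0,-5,2,0,-1],
    [0,-4.5,1.8,0,-1],
    [2,-3.5,1.4,0,-1],
    [3,-2,0.8,0,-1],
    [3,-1,0.4,0,-1],
    [2,0,0,0,-1],
    [0,0,0,0,-1]
  ],
  "grip_force": 100
}}

```text
clock: 4.2
tcp_pos: [0.5499, 0.0999, 0.1297]
orientation: [0.695, -0.123, 0.698, 0.123]
wrist_force: [0.3, -0.6, 0.8]
finger_gap: 0.0854
```

```bash
python3 -c "
from nav import *
go([.5546,.0976,.024],.3505)"
```

```text
t 4.2 tcp [0.5499 0.0999 0.1297] F [ 0.25 -0.59  0.81] M [-0.006  0.012 -0.03 ] gap 0.0854
R
 [[-4.000e-03 -3.422e-01  9.396e-01]
 [-3.000e-04  9.396e-01  3.422e-01]
 [-1.000e+00  1.100e-03 -3.900e-03]]
tool z is + blade
turn -0.0013 then tool shift cm [10.568 -0.389  0.399] j [ 0.036  0.336 -0.177  1.062 -0.    -0.313]
```

Request:
{"name": "servo_tool", "arguments": {
  "moves": [
    [0,-0.2,0.2,0,-1],
    [0.5,-0.2,0.2,0,-1],
    [1.5,0,0,0,-1],
    [2,0,0,0,-1],
    [2,0,0,0,-1],
    [2,0,0,0,-1],
    [1.5,0,0,0,-1],
    [0.7,0,0,0,-1],
    [0.3,0,0,0,-1],
    [0,0,0,0,-1]
  ]
}}

```text
clock: 5.45
tcp_pos: [0.5571, 0.0988, 0.0266]
orientation: [0.696, -0.124, 0.696, 0.124]
wrist_force: [0.4, -0.5, 0.3]
finger_gap: 0.0853
```

```bash
python3 -c "
from nav import *
go([.5546,.0976,.024],.3505)
snap('top','top1.png')
a=snap('scene')['pixels'][190:270,260:400]; cv2.imwrite('pics/s1.png',cv2.resize(a,None,fx=5,fy=5))"
```

```text
t 5.45 tcp [0.5571 0.0988 0.0266] F [ 0.42 -0.54  0.26] M [-0.042 -0.003 -0.025] gap 0.0853
R
 [[ 6.000e-04 -3.450e-01  9.386e-01]
 [ 1.000e-04  9.386e-01  3.450e-01]
 [-1.000e+00 -1.000e-04  6.000e-04]]
tool z is + blade
turn 0.0017 then tool shift cm [ 0.259 -0.025 -0.279] j [ 0.034  0.439 -0.302  0.829  0.    -0.319]
```

View pics/s1.png

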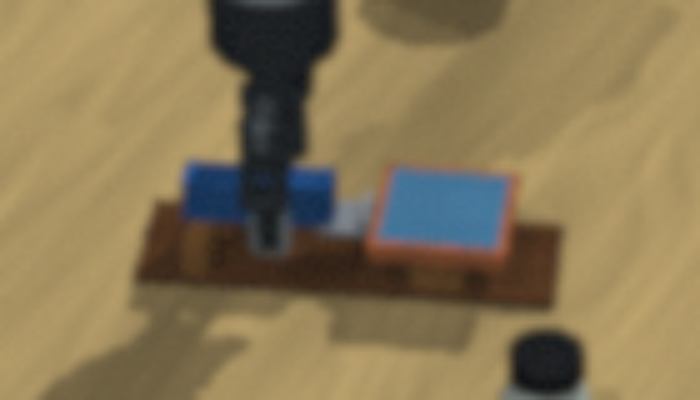

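Request:
{"name": "servo_tool", "arguments": {
  "moves": [
    [0.2,0,-0.1,0,-0.7],
    [0,0,0,0,-0.4],
    [0,0,0,0,-0.1],
    [0,0,0,0,0.1],
    [0,0,0,0,0.25],
    [0,0,0,0,0.35],
    [0,0,0,0,0.42],
    [0,0,0,0,0.5],
    [0,0,0,0,1],
    [0,0,0,0,1]
  ]
}}

```text
clock: 6.8
tcp_pos: [0.5559, 0.0984, 0.0245]
orientation: [0.696, -0.124, 0.696, 0.124]
wrist_force: [-1.0, 0.7, 3.2]
finger_gap: 0.0208
```

Request:
{"name": "servo_tool", "arguments": {
  "moves": [
    [0,0,0,0,1],
    [0,0,0,0,1],
    [0,0,0,0,1],
    [0,0,0,0,1],
    [0,0,0,0,1],
    [0,0,0,0,1],
    [0,0,0,0,1],
    [0,0,0,0,1],
    [0,0,0,0,1],
    [0,0,0,0,1]
  ]
}}

```text
clock: 8.05
tcp_pos: [0.5559, 0.0984, 0.0245]
orientation: [0.696, -0.124, 0.696, 0.124]
wrist_force: [-2.1, -0.1, 5.1]
finger_gap: 0.0205
```

```bash
python3 -c "
from nav import *
info()
snap('top','top2.png')
a=snap('scene')['pixels'][190:270,260:400]; cv2.imwrite('pics/s2.png',cv2.resize(a,None,fx=5,fy=5))"
```

```text
t 8.05 tcp [0.5559 0.0984 0.0245] F [-2.06 -0.06  5.1 ] M [-0.016  0.331 -0.022] gap 0.0205
R
 [[ 2.000e-04 -3.449e-01  9.386e-01]
 [ 1.000e-04  9.386e-01  3.449e-01]
 [-1.000e+00  0.000e+00  2.000e-04]]
```

View pics/s2.png

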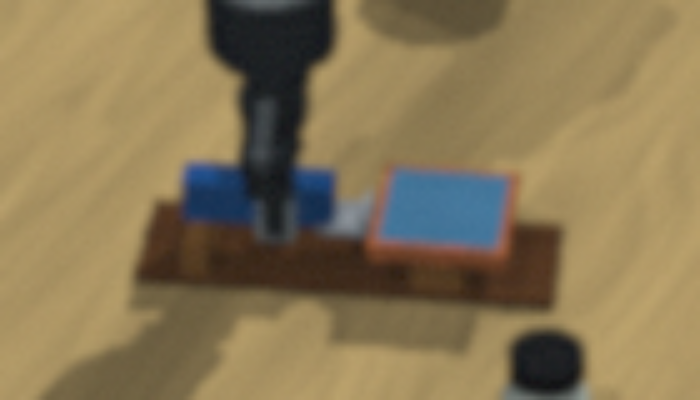

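Request:
{"name": "servo_tool", "arguments": {
  "moves": [
    [-0.1,0,0,0,1],
    [-0.2,0,0,0,1],
    [-0.4,0,0,0,1],
    [-0.6,0,0,0,1],
    [-0.8,0,0,0,1],
    [-1,0,0,0,1],
    [-1,0,0,0,1],
    [-1,0,0,0,1],
    [-1,0,0,0,1],
    [-0.8,0,0,0,1]
  ]
}}

```text
clock: 9.4
tcp_pos: [0.5561, 0.0984, 0.0941]
orientation: [0.696, -0.124, 0.696, 0.124]
wrist_force: [0.7, -0.4, -2.3]
finger_gap: 0.0211
```

Request:
{"name": "servo_tool", "arguments": {
  "moves": [
    [-0.6,0,0,0,1],
    [-0.4,0,0,0,1],
    [-0.2,0,0,-0.01,1],
    [0,0,0,-0.02,1],
    [0,0,0,-0.03,1],
    [0,0,0,-0.04,1],
    [0,0,0,-0.05,1],
    [0,0,0,-0.05,1],
    [0,0,0,-0.05,1],
    [0,0,0,-0.05,1]
  ]
}}

```text
clock: 10.65
tcp_pos: [0.5557, 0.0984, 0.105]
orientation: [0.669, -0.227, 0.67, 0.227]
wrist_force: [1.1, 0.1, -3.5]
finger_gap: 0.0209
```

```bash
python3 -c "
from nav import *
go([.4929,-.1385,.11],-.334)
a=snap('scene')['pixels'][150:310,260:440]; cv2.imwrite('pics/s3.png',cv2.resize(a,None,fx=4,fy=3.7))"
```

```text
t 10.65 tcp [0.5557 0.0984 0.105 ] F [ 1.07  0.14 -3.48] M [-0.102  0.148 -0.024] gap 0.0209
R
 [[-5.000e-04 -6.091e-01  7.931e-01]
 [-0.000e+00  7.931e-01  6.091e-01]
 [-1.000e+00  3.000e-04 -4.000e-04]]
tool z is + blade
turn 0.9889 then tool shift cm [ -0.496 -24.437   1.835] j [ 0.033  0.361 -0.204  1.006 -0.    -0.622]
```

View pics/s3.png

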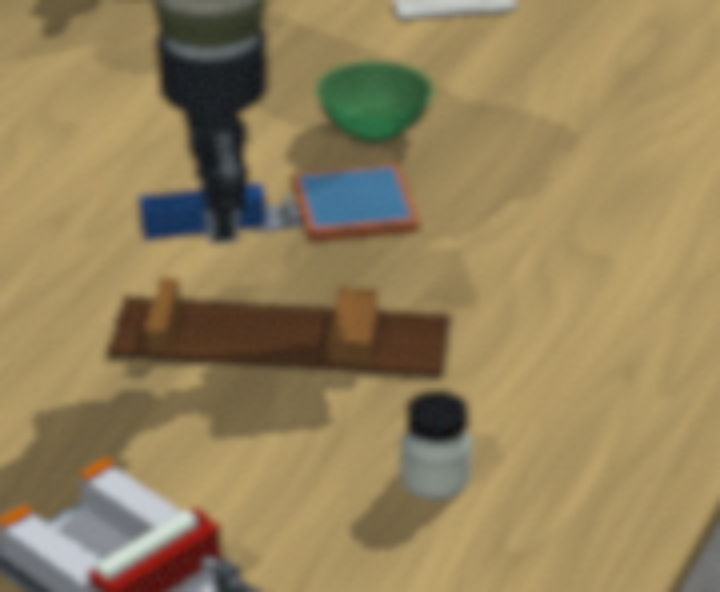

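Request:
{"name": "servo_tool", "arguments": {
  "moves": [
    [0,0,0,0.01,1],
    [0,0,0,0.02,1],
    [0,0,0,0.03,1],
    [0,0,0,0.04,1],
    [0,0,0,0.05,1],
    [0,0,0,0.06,1],
    [0,0,0,0.06,1],
    [0,0,0,0.06,1],
    [0,0,0,0.06,1],
    [0,0,0,0.06,1]
  ]
}}

```text
clock: 11.95
tcp_pos: [0.5559, 0.0984, 0.1053]
orientation: [0.704, -0.07, 0.704, 0.07]
wrist_force: [0.2, -0.4, -2.4]
finger_gap: 0.0208
```

Request:
{"name": "servo_tool", "arguments": {
  "moves": [
    [0,0,0,0.06,1],
    [0,0,0,0.06,1],
    [0,0,0,0.06,1],
    [0,0,0,0.06,1],
    [0,0,0,0.06,1],
    [0,0,0,0.06,1],
    [0,0,0,0.06,1],
    [0,0,0,0.05,1],
    [0,0,0,0.04,1],
    [0,0,0,0.02,1]
  ]
}}

```text
clock: 13.2
tcp_pos: [0.5559, 0.0985, 0.1053]
orientation: [0.698, 0.116, 0.698, -0.116]
wrist_force: [0.2, 0.2, -2.5]
finger_gap: 0.021
```

Request:
{"name": "servo_tool", "arguments": {
  "moves": [
    [0,-0.2,0,0,1],
    [0,-0.5,0,0,1],
    [0,-0.9,0.1,0,1],
    [0,-1.3,0.1,0,1],
    [0,-1.7,0.1,0,1],
    [0,-1.8,0.1,0,1],
    [0,-1.8,0.1,0,1],
    [0,-1.8,0.1,0,1],
    [0,-1.8,0.2,0,1],
    [0,-1.8,0.2,0,1]
  ]
}}

```text
clock: 14.45
tcp_pos: [0.5213, -0.0348, 0.1053]
orientation: [0.698, 0.115, 0.698, -0.115]
wrist_force: [0.9, 0.7, -2.8]
finger_gap: 0.021
```

Request:
{"name": "servo_tool", "arguments": {
  "moves": [
    [0,-1.8,0.2,0,1],
    [0,-1.8,0.2,0,1],
    [0,-1.8,0.1,0,1],
    [0,-1.6,0.1,0,1],
    [0,-1.3,0.1,0,1],
    [0,-1,0.1,0,1],
    [0,-0.6,0,0,1],
    [0,-0.3,0,0,1],
    [0,0,0,0,1],
    [0,0,0,0,1]
  ]
}}

```text
clock: 15.7
tcp_pos: [0.4963, -0.1324, 0.1053]
orientation: [0.698, 0.115, 0.698, -0.115]
wrist_force: [0.3, 0.2, -2.9]
finger_gap: 0.0209
```

```bash
cat > look.py <<'E'
import sys
from nav import *
from fit import *
tag=sys.argv[1]
go([.4929,-.1385,.11],-.334)
s,R=st()
a=snap('scene'); cv2.imwrite(f'pics/s{tag}.png',cv2.resize(a['pixels'][240:350,220:350],None,fx=5,fy=5,interpolation=cv2.INTER_CUBIC))
p=snap('top'); cv2.imwrite(f'pics/t{tag}.png',cv2.resize(p['pixels'][195:325,370:460],None,fx=5,fy=4.6,interpolation=cv2.INTER_CUBIC))
for n,z in (('tile',s['tcp_pos'][2]+.0085),('heel',s['tcp_pos'][2]+.0085)):
  for q in (p,a):
    for d in models.pinpoint(n,q)[:1]:
        P=ray(q,d['location'],z); L=np.array([.5737,-.1665]); v=P[:2]-L; c=np.cos(-.334);sn=np.sin(-.334)
        print(n,'conf',round(d['conf'],2),'rel lips mm',(np.array([v@[c,sn],v@[-sn,c]])*1e3).round(1))
E
python3 look.py 4
```

```text
t 15.7 tcp [ 0.4963 -0.1324  0.1053] F [ 0.33  0.23 -2.93] M [ 0.08   0.211 -0.03 ] gap 0.0209
R
 [[ 0.000e+00  3.216e-01  9.469e-01]
 [ 3.000e-04  9.469e-01 -3.216e-01]
 [-1.000e+00  3.000e-04 -1.000e-04]]
tool z is + blade
turn 0.0066 then tool shift cm [-0.474 -0.688 -0.126] j [-0.417  0.271 -0.333  0.967  0.    -0.09 ]
tile conf 0.73 rel lips mm [14.2  0.1]
tile conf 0.94 rel lips mm [17.1  5.6]
```

View pics/s4.png

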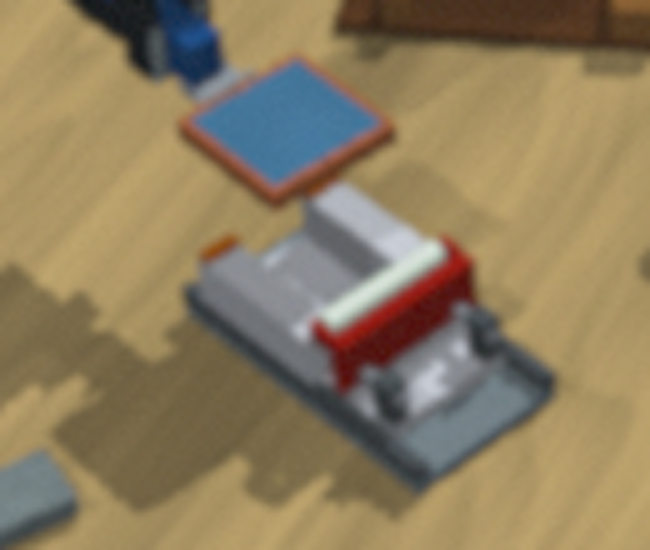

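View pics/t4.png

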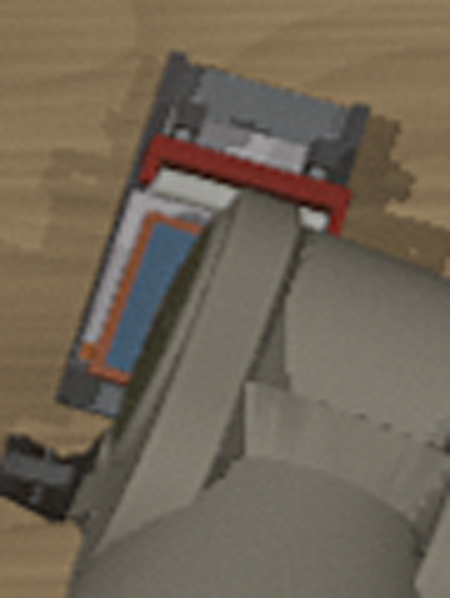

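Request:
{"name": "servo_tool", "arguments": {
  "moves": [
    [0,-0.1,0,0.004,1],
    [0.2,-0.2,0,0.004,1],
    [0.4,-0.15,0,0,1],
    [0.6,0,0,0,1],
    [0.8,0,0,0,1],
    [0.9,0,0,0,1],
    [0.9,0,0,0,1],
    [0.6,0,0,0,1],
    [0.4,0,0,0,1],
    [0.2,0,0,0,1]
  ]
}}

```text
clock: 17.25
tcp_pos: [0.4948, -0.137, 0.0551]
orientation: [0.697, 0.118, 0.697, -0.118]
wrist_force: [-0.7, 0.5, -3.2]
finger_gap: 0.0208
```

```bash
python3 look.py 5
```

```text
t 17.25 tcp [ 0.4948 -0.137   0.0551] F [-0.75  0.48 -3.24] M [0.008 0.201 0.014] gap 0.0208
R
 [[-1.000e-04  3.295e-01  9.442e-01]
 [ 1.000e-04  9.442e-01 -3.295e-01]
 [-1.000e+00  1.000e-04 -1.000e-04]]
tool z is + blade
turn -0.0018 then tool shift cm [-5.494 -0.207 -0.133] j [-0.427  0.321 -0.403  0.847  0.    -0.091]
tile conf 0.75 rel lips mm [15.  -6.8]
tile conf 0.9 rel lips mm [22.9  2. ]
heel conf 0.63 rel lips mm [-38.9   2.2]
```

View pics/s5.png

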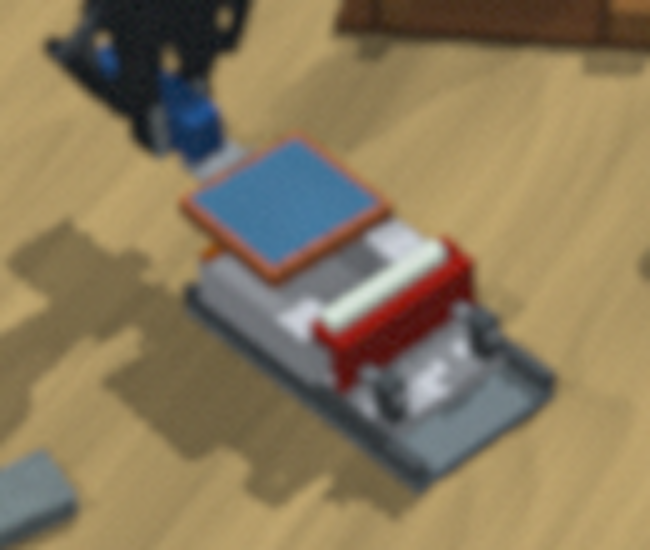

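View pics/t5.png

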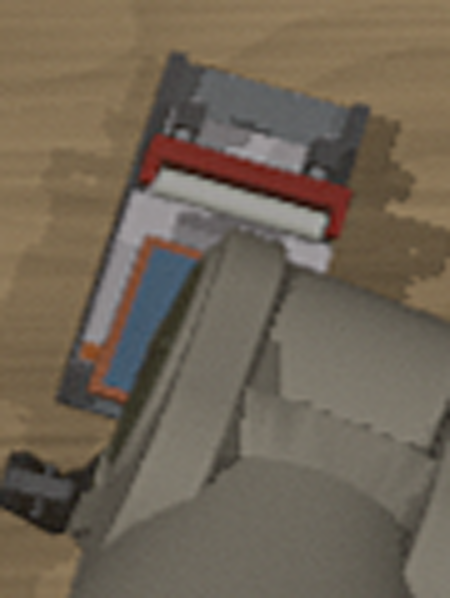

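```bash
cat > tf.py <<'E'
import sys
exec(open('run1.py').read().split("H=[box")[0])
from nav import st
S_,R_=st(); ztop=float(sys.argv[1]) if len(sys.argv)>1 else S_['tcp_pos'][2]+.0205
Ls=np.array([.5722,-.1625,-.333])
def tf(q,roi,t0,lo=0,hi=30):
    best=min(((*fit([(q,mb(q,lo,hi),roi)],t0,[box(-h,h,-h,h,ztop-.0002,ztop)]),h) for h in(.033,.034,.035,.036,.037)),key=lambda r:r[1]); return best
q=s; x0=w(Ls,[[float(sys.argv[2])*1e-3 if len(sys.argv)>2 else .015,0,0]])[0]
c=proj(q,[[x0[0],x0[1],ztop]])[0].round().astype(int)
roi=(c[0]-18,c[1]-17,c[0]+27,c[1]+20)
b=tf(q,roi,np.array([x0[0],x0[1],Ls[2]]),*( (10,45)))
v=b[0][:2]-Ls[:2]; cc,sn=np.cos(Ls[2]),np.sin(Ls[2])
print('tile in lips frame mm',(v@[cc,sn]*1e3).round(1),(v@[-sn,cc]*1e3).round(1),'yaw rel deg',np.degrees(b[0][2]-Ls[2]).round(2),'cost',b[1].round(1),'h',b[2])
def ov(q,roi,k,name,items):
    c=cv2.resize(q['pixels'][roi[1]:roi[3],roi[0]:roi[2]],None,fx=k,fy=k,interpolation=cv2.INTER_CUBIC)
    for pose,bs,col in items:
        for bb in bs:
            uv=(proj(q,w(pose,bb))-[roi[0],roi[1]]+.5)*k-.5
            cv2.polylines(c,[cv2.convexHull(np.round(uv).astype(np.int32))],True,col,1)
    cv2.imwrite('pics/'+name,c)
ov(s,(240,250,340,345),6,'tf.png',[(b[0],[box(-.04,.04,-.04,.04,ztop-.012,ztop)],(0,255,0)),(b[0],[box(-b[2],b[2],-b[2],b[2],ztop-.0002,ztop)],(0,255,255)),(Ls,[box(-.008,0,-.046,-.024,.05,.054),box(-.008,0,.024,.046,.05,.054),box(.077,.091,-.038,.038,.052,.066)],(0,0,0))])
E
python3 tf.py
```

```text
tile in lips frame mm 16.1 -4.6 yaw rel deg -2.03 cost 35.7 h 0.033
```

View pics/tf.png

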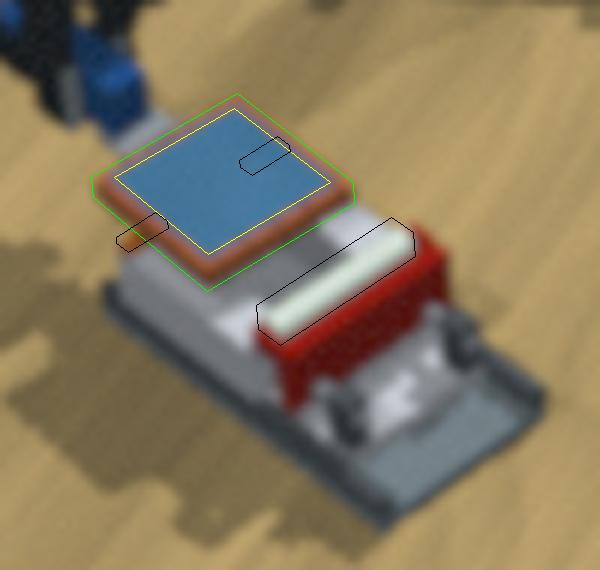

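```bash
cat >> tf.py <<'E'
if 1:
    Lt=np.array([.5743,-.1673,-.334])
    print('world tile',b[0])
    ov(p,(375,195,455,310),5,'tft.png',[(b[0],[box(-.04,.04,-.04,.04,ztop-.012,ztop)],(0,255,0)),(Lt,[box(-.008,0,.024,.046,.05,.054),box(-.008,.08,-.046,-.024,.05,.05),box(-.008,.08,.024,.046,.05,.05)],(0,0,0))])
E
python3 tf.py
```

```text
tile in lips frame mm 16.1 -4.6 yaw rel deg -2.01 cost 35.6 h 0.033
world tile [ 0.58590639 -0.17207608 -0.36802346]
```

View pics/tft.png

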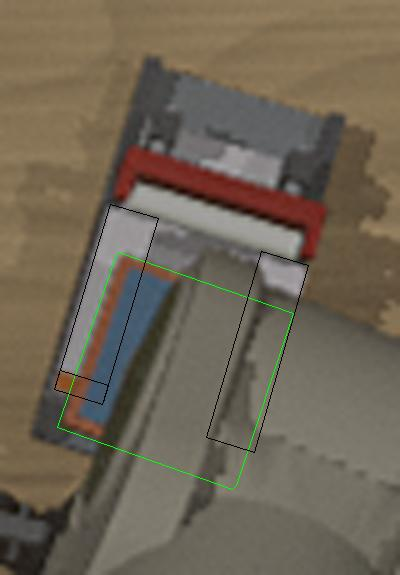

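```bash
python3 - <<'E'
from fit import *
p=snap('top')
a=p['pixels'][240:292,380:425]; cv2.imwrite('pics/tz.png',cv2.resize(a,None,fx=13,fy=11.5,interpolation=cv2.INTER_NEAREST))
E
```

```text
(no output)
```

View pics/tz.png

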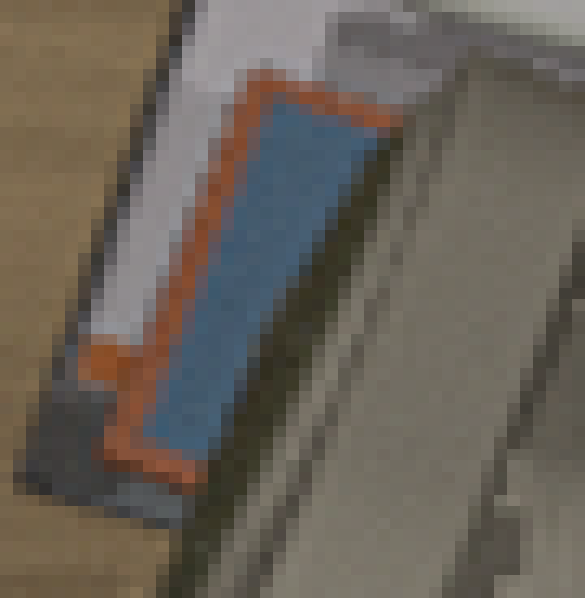

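```bash
python3 - <<'E'
from fit import *
p=snap('top')
Lt=np.array([.5743,-.1673]);c,s=np.cos(-.334),np.sin(-.334)
for n,uv,zs in (('FL',(398.5,245.6),(.0636,.0756)),('BL',(387.2,279.8),(.0636,))):
    for z in zs:
        P=ray(p,uv,z); v=P[:2]-Lt; print(n,z,P.round(4),'lips frame',(v@[c,s]*1e3).round(1),(v@[-s,c]*1e3).round(1))
E
```

```text
FL 0.0636 [ 0.6387 -0.1512  0.0636] lips frame 55.6 36.3
FL 0.0756 [ 0.6364 -0.1496  0.0756] lips frame 52.9 37.1
BL 0.0636 [ 0.5633 -0.123   0.0636] lips frame -24.9 38.2
```

Request:
{"name": "servo_tool", "arguments": {
  "moves": [
    [0,0.05,0,0,1],
    [0,0.1,0,0,1],
    [0,0.1,0,0,1],
    [0.05,0.08,0,0,1],
    [0.1,0,0,0,1],
    [0.15,0,0,0,1],
    [0.15,0,0,0,1],
    [0.15,0,0,0,1],
    [0.1,0,0,0,1],
    [0.04,0,0,0,1]
  ]
}}

```text
clock: 19.1
tcp_pos: [0.4959, -0.1338, 0.0478]
orientation: [0.697, 0.118, 0.697, -0.118]
wrist_force: [-0.2, -0.6, -3.2]
finger_gap: 0.0208
```

```bash
python3 look.py 6; python3 tf.py
```

```text
t 19.1 tcp [ 0.4959 -0.1338  0.0478] F [-0.22 -0.61 -3.22] M [ 0.063  0.172 -0.027] gap 0.0208
R
 [[-1.000e-04  3.295e-01  9.441e-01]
 [ 1.000e-04  9.441e-01 -3.295e-01]
 [-1.000e+00  1.000e-04 -1.000e-04]]
tool z is + blade
turn -0.0018 then tool shift cm [-6.221 -0.537 -0.129] j [-0.42   0.329 -0.411  0.83   0.    -0.084]
tile conf 0.58 rel lips mm [17.5 -0.6]
tile conf 0.78 rel lips mm [17.6  2.4]
heel conf 0.75 rel lips mm [ 56.8 -20.8]
tile in lips frame mm 16.0 -1.3 yaw rel deg -2.13 cost 43.5 h 0.033
world tile [ 0.58686019 -0.16893971 -0.37012997]
```

View pics/s6.png

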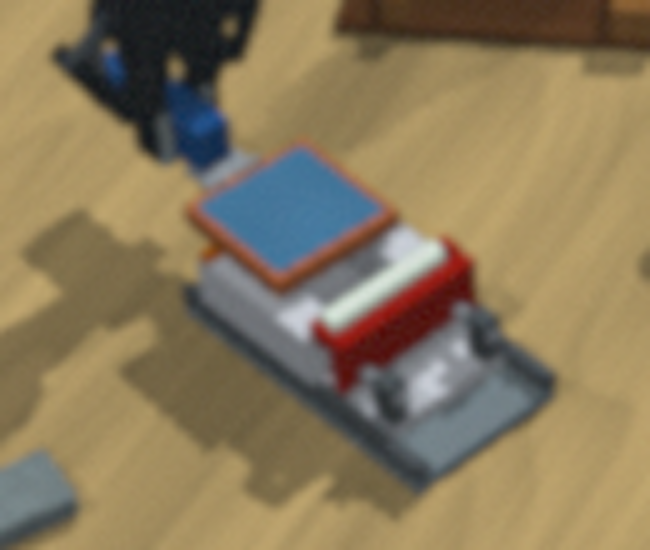

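Request:
{"name": "servo_tool", "arguments": {
  "moves": [
    [0,0,0.1,0,1],
    [0,0,0.2,0,1],
    [0,0,0.3,0,1],
    [0,0,0.3,0,1],
    [0,0,0.3,0,1],
    [0,0,0.3,0,1],
    [0,0,0.2,0,1],
    [0,0,0.2,0,1],
    [0,0,0.1,0,1],
    [0,0,0,0,1]
  ]
}}

```text
clock: 20.75
tcp_pos: [0.5148, -0.1405, 0.0479]
orientation: [0.697, 0.118, 0.697, -0.118]
wrist_force: [-0.8, 0.0, -2.9]
finger_gap: 0.0212
```

```bash
cat > f.py <<'E'
from nav import *
F=[];M=[]
for i in range(3):
    snap('top' if i<2 else 'scene'); s,R=st(); F.append(R.T@s['wrist_force']); M.append(R.T@s['ft_torque'])
L=np.array([.5737,-.1665]);d=np.array([.9447,-.3278])
print('t',round(s['clock'],2),'tool F(down,lat,fwd)',np.mean(F,0).round(2),'std',np.std(F,0).round(2),'M',np.mean(M,0).round(3),'tcp',s['tcp_pos'].round(4),'tilt',R[2].round(4),'heel-contact tile centre x',round(((s['tcp_pos'][:2]-L)@d-.0115+.106)*1e3,2),'lat',round((s['tcp_pos'][:2]-L)@[.3278,.9447]*1e3,2))
E
python3 f.py; python3 tf.py '' 2>/dev/null; python3 - <<'E'
E
```

```text
t 20.9 tool F(down,lat,fwd) [ 2.33 -0.36 -0.17] std [0.52 0.33 0.45] M [-0.009  0.171  0.003] tcp [ 0.5147 -0.1404  0.0479] tilt [-1.e+00  1.e-04 -1.e-04] heel-contact tile centre x 30.21 lat 5.32
```

Request:
{"name": "servo_tool", "arguments": {
  "moves": [
    [0,0,0.05,0,1],
    [0,0,0.05,0,1],
    [0,0,0.05,0,1],
    [0,0,0.05,0,1],
    [0,0,0.05,0,1],
    [0,0,0.05,0,1],
    [0,0,0.05,0,1],
    [0,0,0.05,0,1],
    [0,0,0.05,0,1],
    [0,0,0,0,1]
  ]
}}

```text
clock: 22.25
tcp_pos: [0.519, -0.1419, 0.0479]
orientation: [0.697, 0.118, 0.697, -0.118]
wrist_force: [-1.2, 0.0, -2.0]
finger_gap: 0.0207
```

```bash
python3 f.py
```

```text
t 22.4 tool F(down,lat,fwd) [ 2.6  -0.35 -0.35] std [0.49 0.7  0.46] M [ 0.036  0.257 -0.068] tcp [ 0.5191 -0.142   0.0479] tilt [-1.e+00  0.e+00  1.e-04] heel-contact tile centre x 34.84 lat 5.28
```

Request:
{"name": "servo_tool", "arguments": {
  "moves": [
    [0,0,0.04,0,1],
    [0,0,0.04,0,1],
    [0,0,0.04,0,1],
    [0,0,0.04,0,1],
    [0,0,0.04,0,1],
    [0,0,0.04,0,1],
    [0,0,0.04,0,1],
    [0,0,0.04,0,1],
    [0,0,0,0,1],
    [0,0,0,0,1]
  ]
}}

```text
clock: 23.65
tcp_pos: [0.5221, -0.143, 0.0479]
orientation: [0.697, 0.118, 0.697, -0.118]
wrist_force: [-1.1, 0.1, -3.1]
finger_gap: 0.0211
```

```bash
python3 f.py; python3 look.py 7
```

```text
t 23.8 tool F(down,lat,fwd) [ 2.75  0.43 -0.66] std [0.21 0.15 0.02] M [-0.011  0.284  0.022] tcp [ 0.5221 -0.1429  0.0479] tilt [-1.e+00  2.e-04  1.e-04] heel-contact tile centre x 38.04 lat 5.35
t 23.8 tcp [ 0.5221 -0.1429  0.0479] F [-0.43  0.82 -2.95] M [0.088 0.309 0.016] gap 0.0208
R
 [[ 1.000e-04  3.294e-01  9.442e-01]
 [ 1.000e-04  9.442e-01 -3.294e-01]
 [-1.000e+00  2.000e-04  1.000e-04]]
tool z is + blade
turn -0.0017 then tool shift cm [-6.211 -0.537 -2.905] j [-0.416  0.375 -0.341  0.854  0.    -0.08 ]
tile conf 0.63 rel lips mm [42.1 -4.7]
tile conf 0.56 rel lips mm [48.5 -1.6]
heel conf 0.64 rel lips mm [-43.4 295. ]
heel conf 0.71 rel lips mm [-1.8 11.3]
```

View pics/s7.png

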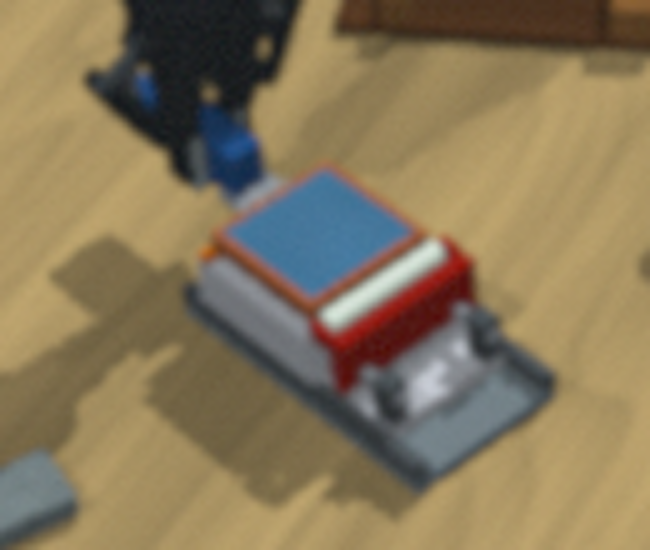

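Request:
{"name": "servo_tool", "arguments": {
  "moves": [
    [0,0,0.03,0,1],
    [0,0,0.03,0,1],
    [0,0,0.03,0,1],
    [0,0,0.03,0,1],
    [0,0,0.03,0,1],
    [0,0,0.03,0,1],
    [0,0,0.02,0,1],
    [0,0,0,0,1],
    [0,0,0,0,1],
    [0,0,0,0,1]
  ]
}}

```text
clock: 25.35
tcp_pos: [0.5237, -0.1435, 0.0477]
orientation: [0.697, 0.118, 0.697, -0.118]
wrist_force: [-3.6, 1.9, -2.6]
finger_gap: 0.0213
```

```bash
python3 f.py
```

```text
t 25.5 tool F(down,lat,fwd) [ 3.09 -0.02 -4.05] std [0.41 0.7  0.38] M [-0.028  0.931  0.055] tcp [ 0.5238 -0.1436  0.0478] tilt [-1.e+00  1.e-04 -4.e-04] heel-contact tile centre x 39.8 lat 5.3
```

Request:
{"name": "servo_tool", "arguments": {
  "moves": [
    [0,0,0.03,0,1],
    [0,0,0.03,0,1],
    [0,0,0.03,0,1],
    [0,0,0.03,0,1],
    [0,0,0.03,0,1],
    [0,0,0.03,0,1],
    [0,0,0.02,0,1],
    [0,0,0,0,1],
    [0,0,0,0,1],
    [0,0,0,0,1]
  ]
}}

```text
clock: 26.75
tcp_pos: [0.5249, -0.1439, 0.0476]
orientation: [0.697, 0.118, 0.698, -0.118]
wrist_force: [-6.0, 2.5, -2.6]
finger_gap: 0.0209
```

```bash
python3 f.py
```

```text
t 26.9 tool F(down,lat,fwd) [ 2.76  0.42 -6.12] std [0.59 0.28 0.48] M [-0.028  1.365  0.092] tcp [ 0.5249 -0.1439  0.0476] tilt [-1.0e+00  2.0e-04 -1.9e-03] heel-contact tile centre x 41.02 lat 5.39
```

Request:
{"name": "servo_tool", "arguments": {
  "moves": [
    [0,0,0.03,0,1],
    [0,0,0.03,0,1],
    [0,0,0.03,0,1],
    [0,0,0.03,0,1],
    [0,0,0.03,0,1],
    [0,0,0.03,0,1],
    [0,0,0.03,0,1],
    [0,0,0,0,1],
    [0,0,0,0,1],
    [0,0,0,0,1]
  ]
}}

```text
clock: 28.15
tcp_pos: [0.5259, -0.1441, 0.0472]
orientation: [0.696, 0.118, 0.699, -0.118]
wrist_force: [-8.4, 3.3, -2.2]
finger_gap: 0.0207
```

```bash
python3 f.py; python3 tf.py .068 40; python3 look.py 8
```

```text
t 28.3 tool F(down,lat,fwd) [ 2.25  0.26 -8.16] std [0.4  0.36 0.59] M [-0.03   1.658  0.091] tcp [ 0.5259 -0.1441  0.0472] tilt [-1.e+00  3.e-04 -4.e-03] heel-contact tile centre x 41.98 lat 5.47
tile in lips frame mm 44.6 -3.2 yaw rel deg 0.03 cost 69.4 h 0.033
world tile [ 0.6132556  -0.18013041 -0.3323986 ]
t 28.4 tcp [ 0.5259 -0.1441  0.0472] F [-7.76  2.52 -2.01] M [0.654 1.588 0.037] gap 0.0208
R
 [[-3.700e-03  3.294e-01  9.442e-01]
 [ 1.600e-03  9.442e-01 -3.294e-01]
 [-1.000e+00  3.000e-04 -4.000e-03]]
tool z is + blade
turn -0.0017 then tool shift cm [-6.268 -0.548 -3.327] j [-0.415  0.386 -0.327  0.862 -0.    -0.079]
tile conf 0.72 rel lips mm [49.3 -8.5]
tile conf 0.91 rel lips mm [38.  7.]
heel conf 0.57 rel lips mm [-5.5  8.2]
```

View pics/s8.png

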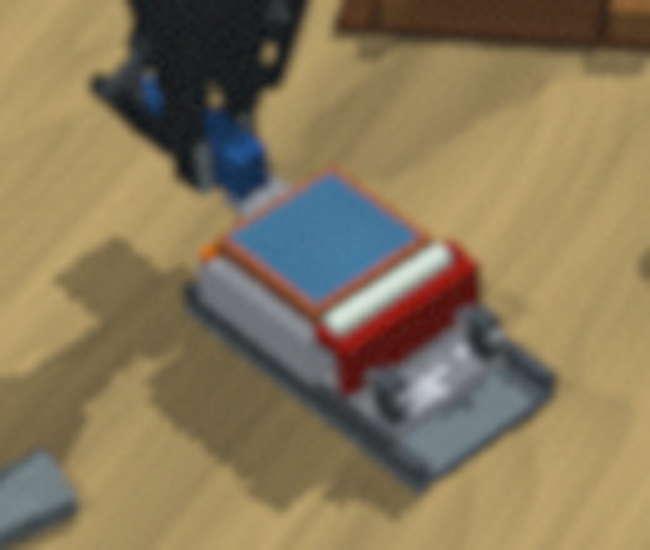

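View pics/t8.png

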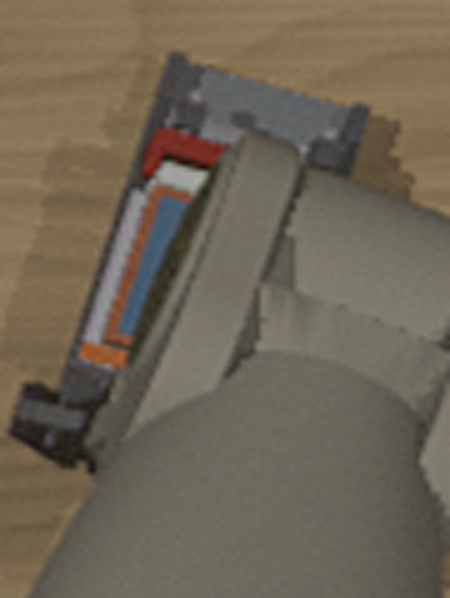

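Request:
{"name": "servo_tool", "arguments": {
  "moves": [
    [0,0,0.03,0,1],
    [0,0,0.03,0,1],
    [0,0,0.03,0,1],
    [0.05,0,0,0,1],
    [0.06,0,0,0,1],
    [0.06,0,0,0,1],
    [0.06,0,0,0,1],
    [0.06,0,0,0,1],
    [0.05,0,0,0,1],
    [0,0,0,0,1]
  ]
}}

```text
clock: 29.95
tcp_pos: [0.5263, -0.1442, 0.0436]
orientation: [0.695, 0.119, 0.699, -0.118]
wrist_force: [-8.5, 2.5, -2.6]
finger_gap: 0.021
```

```bash
python3 f.py
```

```text
t 30.1 tool F(down,lat,fwd) [ 2.39 -0.16 -9.23] std [0.4  0.64 0.39] M [-0.062  1.852  0.123] tcp [ 0.5263 -0.1442  0.0436] tilt [-1.0e+00  4.0e-04 -4.9e-03] heel-contact tile centre x 42.4 lat 5.53
```

Request:
{"name": "servo_tool", "arguments": {
  "moves": [
    [0.03,0,0,0,1],
    [0.03,0,0,0,1],
    [0.03,0,0,0,1],
    [0.03,0,0,0,1],
    [0,0,0,0,1],
    [0,0,0,0,1],
    [0,0,0,0,1],
    [0,0,0,0,1],
    [0,0,0,0,1],
    [0,0,0,0,1]
  ]
}}

```text
clock: 31.35
tcp_pos: [0.5263, -0.1442, 0.0424]
orientation: [0.695, 0.119, 0.699, -0.118]
wrist_force: [-8.7, 3.2, -2.7]
finger_gap: 0.021
```

```bash
python3 f.py
```

```text
t 31.5 tool F(down,lat,fwd) [ 2.42 -0.23 -8.92] std [1.24 0.56 0.41] M [-0.062  1.83   0.114] tcp [ 0.5263 -0.1442  0.0424] tilt [-1.0e+00  4.0e-04 -4.9e-03] heel-contact tile centre x 42.41 lat 5.52
```

Not landed yet; continue in small steps.

Request:
{"name": "servo_tool", "arguments": {
  "moves": [
    [0.02,0,0,0,1],
    [0.02,0,0,0,1],
    [0.02,0,0,0,1],
    [0.02,0,0,0,1],
    [0,0,0,0,1],
    [0,0,0,0,1],
    [0,0,0,0,1],
    [0,0,0,0,1],
    [0,0,0,0,1],
    [0,0,0,0,1]
  ]
}}

```text
clock: 32.75
tcp_pos: [0.5263, -0.1442, 0.0419]
orientation: [0.696, 0.118, 0.699, -0.118]
wrist_force: [-9.7, 3.9, 0.4]
finger_gap: 0.0213
```

```bash
python3 f.py
```

```text
t 32.9 tool F(down,lat,fwd) [-0.24  0.76 -9.79] std [0.43 0.39 0.68] M [-0.042  1.895  0.056] tcp [ 0.5263 -0.1442  0.042 ] tilt [-1.0e+00  3.0e-04 -4.6e-03] heel-contact tile centre x 42.45 lat 5.54
```

Request:
{"name": "servo_tool", "arguments": {
  "moves": [
    [0,0,-0.03,0,1],
    [0,0,-0.03,0,1],
    [0,0,-0.03,0,1],
    [0.01,0,-0.03,0,1],
    [0.01,0,-0.03,0,1],
    [0.01,0,-0.03,0,1],
    [0.01,0,-0.03,0,1],
    [0.01,0,-0.03,0,1],
    [0.01,0,-0.03,0,1],
    [0,0,0,0,1]
  ]
}}

```text
clock: 34.15
tcp_pos: [0.5254, -0.1441, 0.0418]
orientation: [0.697, 0.118, 0.698, -0.118]
wrist_force: [-6.5, 2.5, -0.7]
finger_gap: 0.0209
```

```bash
python3 f.py
```

```text
t 34.3 tool F(down,lat,fwd) [ 1.14  0.17 -6.17] std [0.12 0.52 0.42] M [-0.067  1.312  0.02 ] tcp [ 0.5254 -0.1441  0.0418] tilt [-1.0e+00  1.0e-04 -1.4e-03] heel-contact tile centre x 41.52 lat 5.37
```

Request:
{"name": "servo_tool", "arguments": {
  "moves": [
    [0,0,-0.03,0,1],
    [0.01,0,-0.03,0,1],
    [0.01,0,-0.03,0,1],
    [0.01,0,-0.03,0,1],
    [0.01,0,-0.03,0,1],
    [0.01,0,-0.03,0,1],
    [0.01,0,-0.03,0,1],
    [0,0,-0.03,0,1],
    [0,0,-0.03,0,1],
    [0,0,0,0,1]
  ]
}}

```text
clock: 35.55
tcp_pos: [0.5243, -0.144, 0.0416]
orientation: [0.698, 0.118, 0.697, -0.118]
wrist_force: [0.1, -0.4, -1.6]
finger_gap: 0.021
```

```bash
python3 f.py
```

```text
t 35.7 tool F(down,lat,fwd) [1.92 0.39 0.11] std [0.68 0.57 0.55] M [0.009 0.023 0.003] tcp [ 0.5238 -0.1438  0.0415] tilt [-1.e+00 -2.e-04  6.e-04] heel-contact tile centre x 39.95 lat 5.11
```

Request:
{"name": "servo_tool", "arguments": {
  "moves": [
    [0,0,-0.05,0,1],
    [0.05,0,-0.05,0,1],
    [0.1,0,0,0,1],
    [0.1,0,0,0,1],
    [0.1,0,0,0,1],
    [0.1,0,0,0,1],
    [0.1,0,0,0,1],
    [0.05,0,0,0,1],
    [0,0,0,0,1],
    [0,0,0,0,1]
  ]
}}

```text
clock: 36.95
tcp_pos: [0.5226, -0.1432, 0.0353]
orientation: [0.697, 0.118, 0.697, -0.118]
wrist_force: [0.9, 0.4, -1.3]
finger_gap: 0.021
```

```bash
python3 f.py; python3 tf.py .062 40;python3 look.py 9
```

```text
t 37.1 tool F(down,lat,fwd) [ 1.67 -0.59 -0.22] std [0.57 0.16 0.23] M [0.013 0.016 0.017] tcp [ 0.5227 -0.1432  0.0353] tilt [-1.e+00  1.e-04  1.e-04] heel-contact tile centre x 38.67 lat 5.3
tile in lips frame mm 42.5 -2.3 yaw rel deg 0.13 cost 67.6 h 0.033
world tile [ 0.61162714 -0.17861552 -0.33078129]
t 37.2 tcp [ 0.5227 -0.1432  0.0353] F [-0.76  0.21 -1.73] M [-0.01   0.02  -0.029] gap 0.0206
R
 [[ 1.000e-04  3.295e-01  9.442e-01]
 [ 1.000e-04  9.442e-01 -3.295e-01]
 [-1.000e+00  1.000e-04  0.000e+00]]
tool z is + blade
turn -0.0018 then tool shift cm [-7.47  -0.533 -2.965] j [-0.416  0.39  -0.355  0.826  0.    -0.08 ]
tile conf 0.51 rel lips mm [44.4 -7.6]
tile conf 0.78 rel lips mm [39.5  7.8]
heel conf 0.59 rel lips mm [-2.9  1.8]
```

View pics/s9.png

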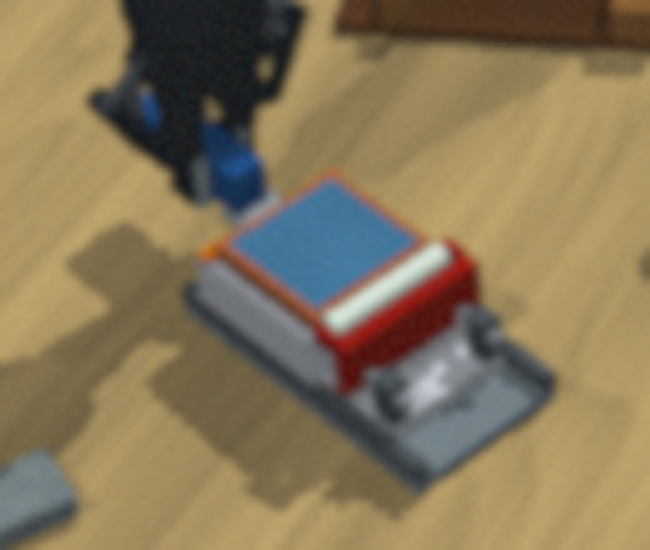

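View pics/t9.png

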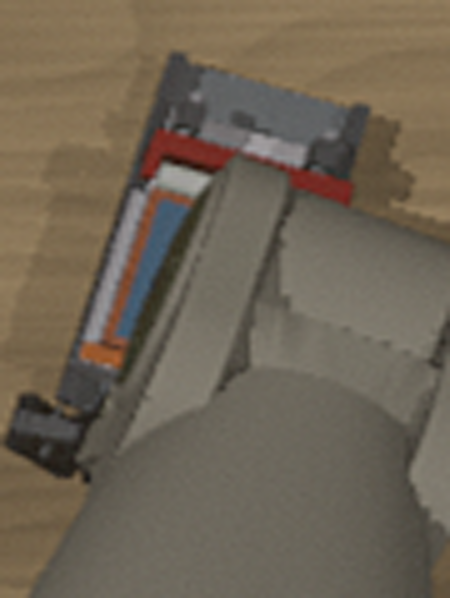

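Request:
{"name": "servo_tool", "arguments": {
  "moves": [
    [0,0,-0.2,0,1],
    [0,0,-0.5,0,1],
    [0,0,-1,0,1],
    [0,0,-1.5,0,1],
    [0,0,-1.8,0,1],
    [0,0,-1.8,0,1],
    [0,0,-1.5,0,1],
    [0,0,-1,0,1],
    [0,0,-0.5,0,1],
    [0,0,-0.2,0,1]
  ]
}}

```text
clock: 38.75
tcp_pos: [0.4284, -0.1103, 0.0354]
orientation: [0.697, 0.118, 0.697, -0.118]
wrist_force: [0.3, -0.1, -2.3]
finger_gap: 0.0214
```

Request:
{"name": "servo_tool", "arguments": {
  "moves": [
    [-0.5,0,0,0,1],
    [-1.2,0,0,0,1],
    [-1.8,0,0,0,1],
    [-1.8,0,0,0,1],
    [-1.2,0,0,-0.03,1],
    [-0.6,0,0,-0.07,1],
    [-0.2,0,0,-0.1,1],
    [0,0,0,-0.12,1],
    [0,0,0,-0.12,1],
    [0,0,0,-0.1,1]
  ]
}}

```text
clock: 40.0
tcp_pos: [0.4284, -0.1103, 0.1087]
orientation: [0.703, -0.074, 0.703, 0.074]
wrist_force: [-0.2, -0.0, -1.0]
finger_gap: 0.0209
```

Request:
{"name": "servo_tool", "arguments": {
  "moves": [
    [0,0,0,-0.08,1],
    [0,0,0,-0.04,1],
    [0,0,0,-0.02,1],
    [0,0,0,0,1],
    [0,0,0,0,1],
    [0,0,0,0,1],
    [0,0,0,0,1],
    [0,0,0,0,1],
    [0,0,0,0,1],
    [0,0,0,0,1]
  ]
}}

```text
clock: 41.25
tcp_pos: [0.4282, -0.1102, 0.1083]
orientation: [0.697, -0.121, 0.697, 0.121]
wrist_force: [0.3, 0.6, -1.7]
finger_gap: 0.0211
```

```bash
python3 -c "
from nav import *
go([.5559,.0984,.095],.3521)
p=snap('top'); cv2.imwrite('pics/t10.png',p['pixels'])
a=snap('scene'); cv2.imwrite('pics/s10.png',cv2.resize(a['pixels'][180:350,220:400],None,fx=4,fy=3.5))
"; python3 tf.py .062 40
```

```text
t 41.25 tcp [ 0.4282 -0.1102  0.1083] F [ 0.34  0.55 -1.69] M [0.015 0.007 0.046] gap 0.0211
R
 [[ 0.000e+00 -3.374e-01  9.413e-01]
 [ 1.000e-04  9.413e-01  3.374e-01]
 [-1.000e+00  1.000e-04  1.000e-04]]
tool z is + blade
turn -0.0079 then tool shift cm [ 1.329 15.18  19.18 ] j [-0.434  0.139 -0.495  0.937  0.    -0.778]
tile in lips frame mm 42.4 -2.5 yaw rel deg 0.27 cost 2.3 h 0.033
world tile [ 0.61149968 -0.17873416 -0.32824853]
```

View pics/t10.png

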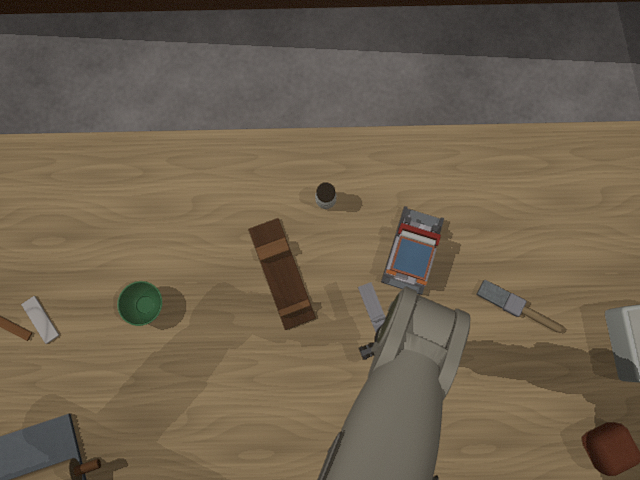

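View pics/s10.png

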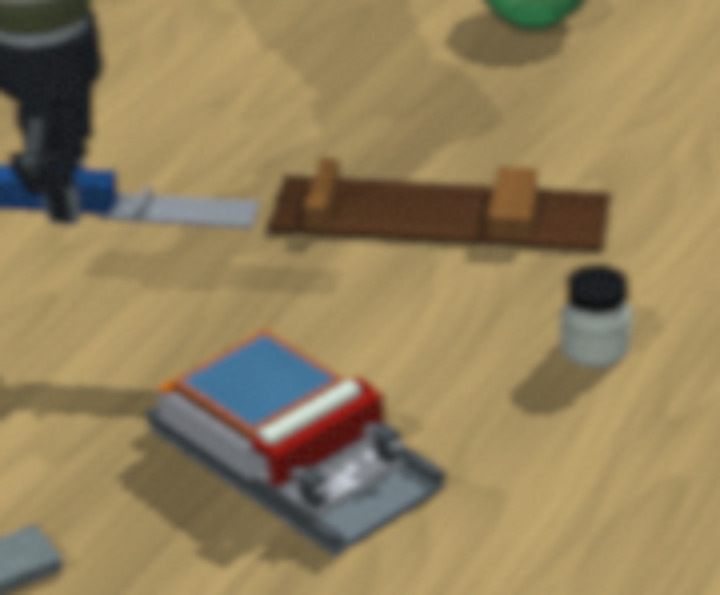

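Request:
{"name": "servo_tool", "arguments": {
  "moves": [
    [0,0.3,0.4,-0.008,1],
    [0,0.8,1,0,1],
    [0,1.3,1.6,0,1],
    [0,1.6,2,0,1],
    [0,1.8,2.3,0,1],
    [0,1.8,2.3,0,1],
    [0,1.8,2.3,0,1],
    [0,1.8,2.3,0,1],
    [0,1.6,2,0,1],
    [0,1.2,1.5,0,1]
  ]
}}

```text
clock: 42.7
tcp_pos: [0.5466, 0.084, 0.1081]
orientation: [0.696, -0.124, 0.696, 0.124]
wrist_force: [0.2, 1.1, -1.9]
finger_gap: 0.0208
```

Request:
{"name": "servo_tool", "arguments": {
  "moves": [
    [0,0.8,1,0,1],
    [0,0.4,0.5,0,1],
    [0,0,0,0,1],
    [0.5,0,0,0,1],
    [1,0,0,0,1],
    [1,0,0,0,1],
    [0.5,0,0,0,1],
    [0,0,0,0,1],
    [0,0,0,0,1],
    [0,0,0,0,1]
  ]
}}

```text
clock: 43.95
tcp_pos: [0.5563, 0.0987, 0.0787]
orientation: [0.696, -0.124, 0.696, 0.124]
wrist_force: [-0.7, 0.3, -2.2]
finger_gap: 0.021
```

```bash
python3 -c "
from nav import *
go([.5559,.0984,.0245],.3521)
a=snap('scene'); cv2.imwrite('pics/s11.png',cv2.resize(a['pixels'][190:270,260:400],None,fx=5,fy=5,interpolation=cv2.INTER_CUBIC))
"
```

```text
t 43.95 tcp [0.5563 0.0987 0.0787] F [-0.66  0.35 -2.16] M [-0.035  0.03   0.022] gap 0.021
R
 [[ 7.000e-04 -3.450e-01  9.386e-01]
 [ 1.000e-04  9.386e-01  3.450e-01]
 [-1.000e+00 -1.000e-04  7.000e-04]]
tool z is + blade
turn 0.0001 then tool shift cm [ 5.418 -0.012 -0.055] j [ 0.033  0.384 -0.241  0.945  0.    -0.319]
```

View pics/s11.png

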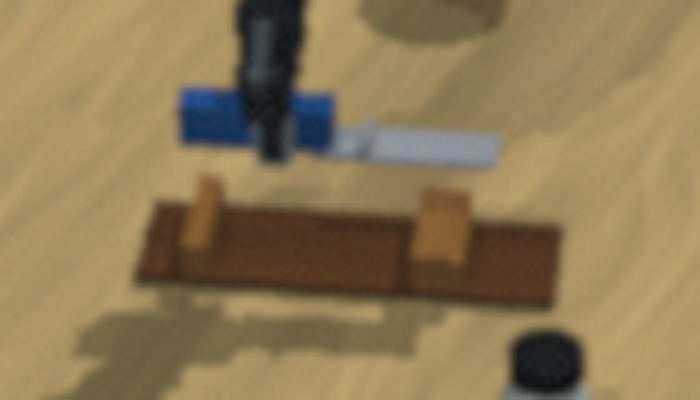

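Request:
{"name": "servo_tool", "arguments": {
  "moves": [
    [0.3,0,-0.05,0,1],
    [0.7,0,0,0,1],
    [1,0,0,0,1],
    [1,0,0,0,1],
    [0.9,0,0,0,1],
    [0.6,0,0,0,1],
    [0.4,0,0,0,1],
    [0.2,0,0,0,1],
    [0.1,0,0,0,1],
    [0.05,0,0,0,1]
  ]
}}

```text
clock: 45.25
tcp_pos: [0.5557, 0.0985, 0.026]
orientation: [0.696, -0.124, 0.696, 0.124]
wrist_force: [-0.3, -0.0, -1.2]
finger_gap: 0.0209
```

Request:
{"name": "servo_tool", "arguments": {
  "moves": [
    [0,0,0,0,1],
    [0.05,0,0,0,1],
    [0.05,0,0,0,1],
    [0,0,0,0,1],
    [0,0,0,0,1],
    [0,0,0,0,1],
    [0,0,0,0,1],
    [0,0,0,0,1],
    [0,0,0,0,1],
    [0,0,0,0,1]
  ]
}}

```text
clock: 46.5
tcp_pos: [0.5556, 0.0985, 0.0248]
orientation: [0.696, -0.124, 0.696, 0.124]
wrist_force: [-0.2, 0.3, -1.6]
finger_gap: 0.0209
```

```bash
python3 f.py; python3 -c "
from nav import *
go([.5559,.0984,.0245],.3521)"
```

```text
t 46.65 tool F(down,lat,fwd) [ 1.01  0.35 -0.01] std [0.15 0.46 0.18] M [0.019 0.019 0.015] tcp [0.5556 0.0985 0.0248] tilt [-1.e+00  1.e-04  0.e+00] heel-contact tile centre x -9.49 lat 244.38
t 46.65 tcp [0.5556 0.0985 0.0248] F [-0.09  0.64 -1.22] M [ 0.011  0.01  -0.   ] gap 0.0208
R
 [[ 0.000e+00 -3.449e-01  9.386e-01]
 [ 1.000e-04  9.386e-01  3.449e-01]
 [-1.000e+00  1.000e-04  0.000e+00]]
tool z is + blade
turn 0.0001 then tool shift cm [ 0.028 -0.019  0.029] j [ 0.033  0.438 -0.308  0.825  0.    -0.319]
```

Request:
{"name": "servo_tool", "arguments": {
  "moves": [
    [0.03,0,0.02,0,1],
    [0.02,0,0,0,1],
    [0,0,0,0,1],
    [0,0,0,0,1],
    [0,0,0,0,0.5],
    [0,0,0,0,0.45],
    [0,0,0,0,0.4],
    [0,0,0,0,0.3],
    [0,0,0,0,0.2],
    [0,0,0,0,0]
  ]
}}

```text
clock: 47.9
tcp_pos: [0.5558, 0.0985, 0.0243]
orientation: [0.696, -0.124, 0.696, 0.124]
wrist_force: [0.4, 0.4, 0.2]
finger_gap: 0.0429
```

Request:
{"name": "servo_tool", "arguments": {
  "moves": [
    [0,0,0,0,-0.3],
    [0,0,0,0,-0.6],
    [0,0,0,0,-0.9],
    [0,0,0,0,-1],
    [0,0,0,0,-1],
    [0,0,0,0,-1],
    [0,0,0,0,-1],
    [0,0,0,0,-1],
    [0,0,0,0,-1],
    [0,0,0,0,-1]
  ]
}}

```text
clock: 49.15
tcp_pos: [0.5557, 0.0985, 0.0243]
orientation: [0.696, -0.124, 0.696, 0.124]
wrist_force: [0.6, 0.0, -0.1]
finger_gap: 0.0855
```

```bash
python3 f.py;  python3 -c "
from nav import *
info()
a=snap('scene'); cv2.imwrite('pics/s12.png',cv2.resize(a['pixels'][190:270,260:400],None,fx=5,fy=5,interpolation=cv2.INTER_CUBIC))
"
```

```text
t 49.3 tool F(down,lat,fwd) [ 0.1  -0.15  0.5 ] std [0.3  0.26 0.11] M [ 0.007 -0.009 -0.002] tcp [0.5558 0.0985 0.0243] tilt [-1.  0.  0.] heel-contact tile centre x -9.33 lat 244.48
t 49.3 tcp [0.5558 0.0985 0.0243] F [ 0.55  0.3  -0.48] M [ 0.022 -0.033 -0.02 ] gap 0.0853
R
 [[ 0.000e+00 -3.449e-01  9.386e-01]
 [ 1.000e-04  9.386e-01  3.449e-01]
 [-1.000e+00  0.000e+00  0.000e+00]]
```

View pics/s12.png

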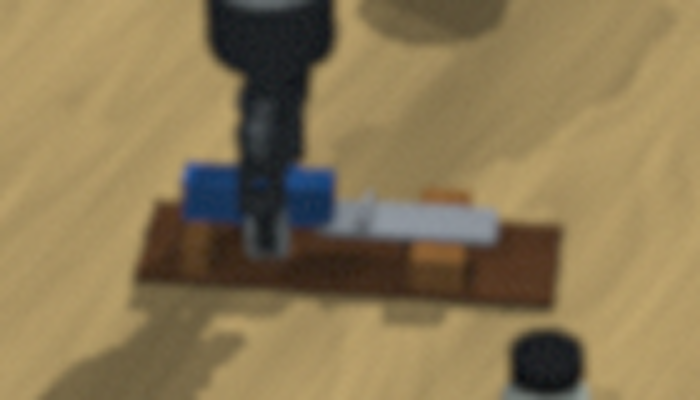

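Released and lying on its bars. Raise and move back toward the start so the cameras can see.

Request:
{"name": "servo_tool", "arguments": {
  "moves": [
    [-0.3,0,0,0,-1],
    [-1,0,0,0,-1],
    [-2,0,0,0,-1],
    [-3,0,0,0,-1],
    [-4,0,0,0,-1],
    [-4,0,0,0,-1],
    [-3,0.5,0,0,-1],
    [-1,2,-1,0,-1],
    [0,4,-2,0,-1],
    [0,4,-2,0,-1]
  ]
}}

```text
clock: 50.6
tcp_pos: [0.4702, 0.1809, 0.2066]
orientation: [0.696, -0.124, 0.697, 0.124]
wrist_force: [0.2, 1.0, -0.4]
finger_gap: 0.0856
```

Request:
{"name": "servo_tool", "arguments": {
  "moves": [
    [0,4,-2,0,-1],
    [0,4,-2,0,-1],
    [0,4,-2,0,-1],
    [0,3,-1,0,-1],
    [0,2,0,0,-1],
    [0,1,0,0,-1],
    [0,0,0,0,-1],
    [0,0,0,0,-1],
    [0,0,0,0,-1],
    [0,0,0,0,-1]
  ]
}}

```text
clock: 51.85
tcp_pos: [0.3451, 0.3242, 0.2073]
orientation: [0.696, -0.123, 0.696, 0.124]
wrist_force: [-0.3, 0.1, -0.3]
finger_gap: 0.0853
```

```bash
sed -e '/^G=\[box/,$d' run1.py > hf.py; python3 hf.py; python3 tf.py .062 40; python3 - <<'E'
from fit import *
p=snap('top');s=snap('scene')
for t in ['jar','bowl','brush','tile','paddle']:
    print(t,[(models.pinpoint(t,q)[:1] or [{}])[0].get('location') for q in(p,s)])
cv2.imwrite('pics/t13.png',cv2.resize(p['pixels'][180:330,230:460],None,fx=3.4,fy=3.4,interpolation=cv2.INTER_CUBIC))
cv2.imwrite('pics/s13.png',cv2.resize(s['pixels'][200:350,220:400],None,fx=4,fy=4,interpolation=cv2.INTER_CUBIC))
E
```

```text
handle both [0.5452 0.0939 0.3501] 66.3786
handle top [0.5444 0.0936 0.3509] 23.2184
handle scene [0.5454 0.0929 0.3724] 42.0373
tile in lips frame mm 42.6 -2.4 yaw rel deg 0.09 cost 2.2 h 0.033
world tile [ 0.61163582 -0.17865575 -0.3313466 ]
jar [[323.8, 199.7], [367.0, 280.1]]
bowl [[143.8, 306.3], [355.7, 185.7]]
brush [[518.2, 308.4], [196.7, 359.0]]
tile [[414.0, 258.3], [288.2, 291.3]]
paddle [[289.4, 294.0], [311.0, 233.5]]
```

View pics/t13.png

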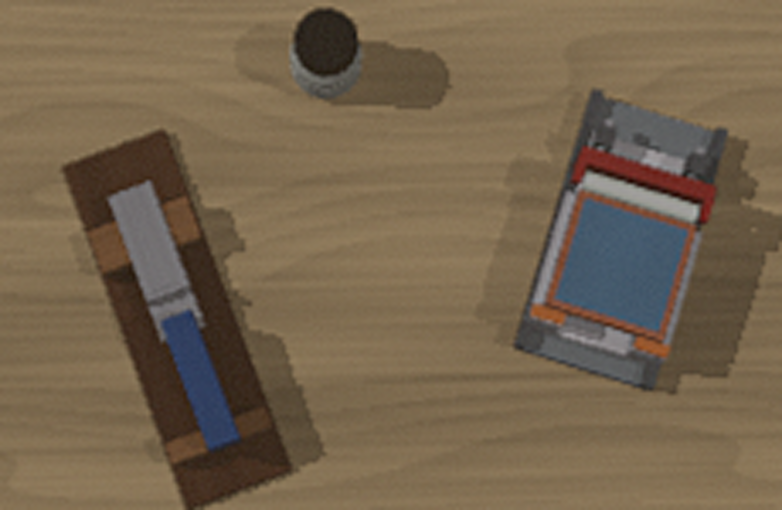

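View pics/s13.png

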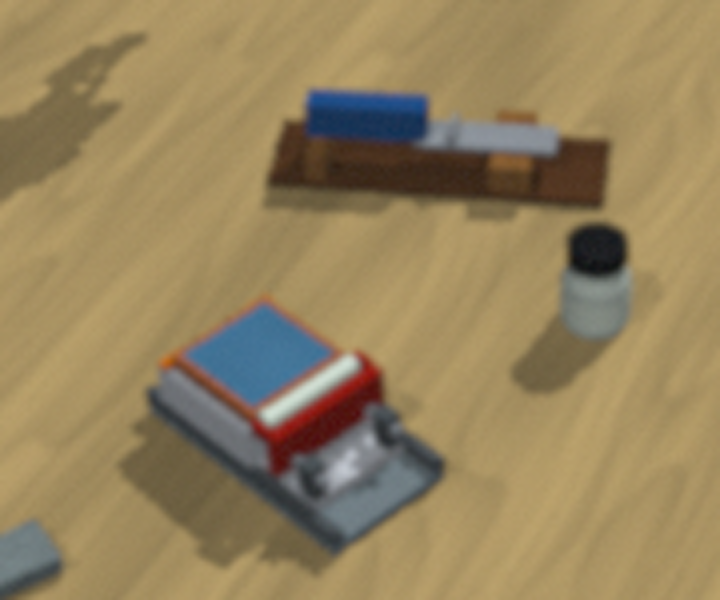

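View pics/tf.png

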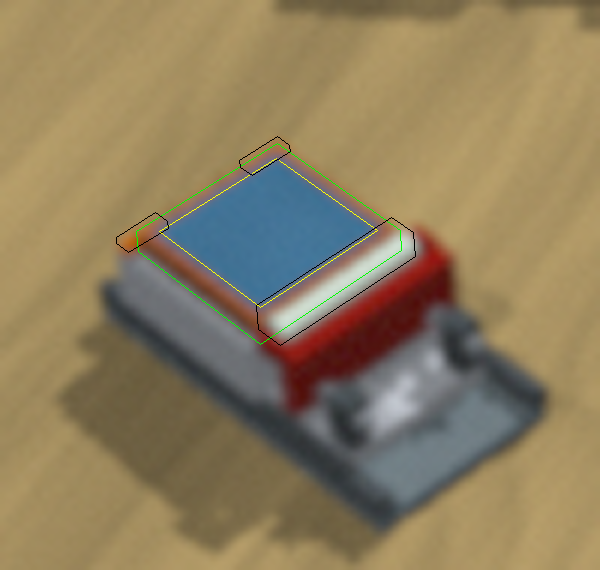

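```bash
python3 -c "
from h import *
print(order.hand_in())"
```

```text
the job is handed in; nothing more can be done
None
```

I carried the tile level on the paddle to the stand and set it on the rails between the lips and the roller. Then I put the empty paddle back on its rest and handed the job in at about 52 s.

- **Push:** I pushed the tile against the roller until the wrist read about 9 N forward, roughly 4 mm of roller travel. I lowered it until the load showed it had landed, eased back until the heel came free, then sank the blade and drew it out. The highest wrist reading I took during the push was about 10 N forward.
- **Tile:** In the pictures it lies behind both lips and against the roller. The fit to the scene camera puts it 0.1° off square and about 2 mm off the middle sideways.
- **Paddle:** The handle is within about 1 mm and 0.1° of where it first lay, from the fit using both cameras.
- **Bystanders:** The jar, bowl and brush show within 4 pixels of where they were at the start, so I take them as not moved.

Some checks disagreed:
- **Lip position:** The two cameras put the lips about 5 mm apart, mostly sideways. I worked from values between the two and let the force readings decide how far to push.
- **Tile position:** The same fit put the tile's centre 2.6 mm further in than a home tile should be. I put that down to camera error, since the pictures show it against the lips.
- **Paddle angle:** The scene camera alone gave the handle as 1.3° turned, but the top camera gave no change.

I made one wrong move: while carrying the tile I first turned it about 17° the wrong way, in free air, and then turned it back. Nothing was touched.

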